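# Box the sold bangles and restock the domed stand

### The arm

A 6-joint arm with a two-finger parallel gripper is mounted at the origin on the work surface. World frame = base frame: x ahead of the robot, y to its left, z up, the work surface at z = 0. Lengths are in mm, angles in rad, forces in N, time in s.
With the tool pointing down it reaches from about 275 to 1000 mm from the base axis. Payload 8.4 kg.
Tool frame: the origin (TCP) lies between the finger pads; the fingertips stand 25 mm ahead of it and the grasp point (between the pads) lies 6 mm ahead of it; z points along the fingers, y is the line along which they close (so a half turn about z gives the same grasp; the last joint's range is limited). The gripper opens to 85 mm and grips with 20 to 120 N. Pads are 22 mm wide; open, the fingers measure 114 mm over their backs; the gripper's body (76 mm by 85 mm) begins 54 mm behind the grasp point. The pads swing forward as they close: fully open they stand 13 mm farther back than shut.
Start: joints at [-0.002, 0.353, 1.633, -0, 1.155, -0.002], TCP at [625.002, -0, 256.281] pointing down, gripper open.
Joint ranges: [-2.63, 2.63], [-0.92, 2.1], [0.06, 2.66], [-1.3, 4.44], [0, 2.69], [-3.02, 3.02]. Speed limits (rad/s): [2.22, 2.22, 2.79, 3.14, 3.14, 3.14].

### API

Orientations are given as [roll, pitch, yaw] about the fixed x, y, z axes, in that order (R = Rz(yaw) Ry(pitch) Rx(roll)).
In Python, from rig import r, eyes, workorder gives the robot as it stands. The module is installed in compiled form; this text tells all that it offers.
- The arm moves only by the tool step_arm, never from a script. Its argument "moves" is a list of rows, each an object of numbers: "tx", "ty", "tz": the shift along the tool's x, y, z scaled (see below); "ax", "ay", "az": the turn, a rotation vector about the tool's x, y, z scaled (see below). In form: [{"tx": .., "ty": .., "tz": .., "ax": .., "ay": .., "az": ..}, ...]. A call has 1 to 5 rows; each row shifts and turns the commanded pose from where the row before left it, along the tool's axes as they then stand; what a row does not reach is not made up. The controller multiplies each number of a shift by 25 mm and each number of a turn by 90 degrees. A row lasts 1/8 s, in which the tool goes at most 62.5 mm and 10.7 degrees, less where a joint would pass 70% of its speed; a pose out of reach is approached as far as the arm can. A call with a number of a shift or a turn outside -1 to 1 is refused whole. A call with a gripper value outside its range is refused whole. "gripper" is the opening, from 0 (shut) to 1 (fully open), set as the call begins (left out, the last holds). The fingers move at their own pace and stop on an object; "newtons" is the grip in N (left out, the last holds). Time passes only in rows, so rows that do not move let the fingers close. It gives the time, the measured TCP pose, the force, the opening and the grip force at its end, in the units of the state.
- r.sense(): the state, without advancing time (a new reading comes with each control period).
- eyes.grab_frame(name): name is "scene" or "side" or "wrist"; returns (picture, depth): 480x640x3 uint8, red, green, blue; 480x640 float32, mm along the optical axis (not along the pixel's ray), 0 where there is no reading.
- eyes.camera_info(name): a dict with "intrinsics" (3x3 intrinsics, pixels), "k1" (the pictures are not rectified: a ray, as slopes to the right and down, at radius r is drawn at 1 + k1 r^2 times it, then the intrinsics apply), "cam_to_world" (4x4, takes a point from camera to world coordinates). Camera axes: x right, y up, looking along -z (the intrinsics and any distortion apply to the point x, -y, -z); pixel columns grow to the right and rows downward; lengths in mm; the calibration is good to about 2 mm. A picture is of the moment at which its call begins: read the wrist's pose just before it. camera_info takes no time and is no camera call; for the wrist camera it gives the pose at the moment of the call.
- workorder.sign_off(): hands the job in; it is judged then, once.
The state is a dict: "clock": time; "qpos": joint angles; "qvel": joint speeds; "joint_efforts": joint torques, N m; "eef_pos": TCP position; "tcp_rot": TCP orientation; "contact_force": force on the tool from outside, world axes, zero at the start; "wrist_torque": the same for the moment, N m; "opening": opening from 0.0 (shut) to 1.0 (fully open); "grasp_force": force on a finger pad.
Only numpy, scipy, OpenCV 4.12 (cv2) and the standard library are available. Lean on these libraries where they do the work, as an engineer would, in place of code of your own. Each camera call takes 0.05 s, during which the arm holds its last target. There are 200 camera calls.

### The job

The slim bangles have been sold: the one on the domed stand and any that lie on the white pads. Lay each flat in a presentation case of its own and press that case's cover down until its catch snaps and holds it fully shut; put the broad bangle on show in the first one's place, balanced level on the very top of the dome. Do not disturb the other things on the counter.

Things in the scene. Friction and masses are not known exactly. Their poses are not given: they have to be found in the camera images.
- slim0: a slim bangle: a jade ring, outside diameter 76, hole 58 (wall 9 thick), 16 tall, 90 g. Origin at the ring's centre (mid-height); z is the ring's axis. At the start it lies level on top of the dome.
- slim1: a slim bangle: a jade ring, outside diameter 76, hole 58 (wall 9 thick), 16 tall, 90 g. Origin at the ring's centre (mid-height); z is the ring's axis. If present, it starts flat on one of four white pads (90 x 90 x 3, fixed on the counter, some empty).
- slim2: a slim bangle: a jade ring, outside diameter 76, hole 58 (wall 9 thick), 16 tall, 90 g. Origin at the ring's centre (mid-height); z is the ring's axis. If present, it starts flat on one of four white pads (90 x 90 x 3, fixed on the counter, some empty).
- slim3: a slim bangle: a jade ring, outside diameter 76, hole 58 (wall 9 thick), 16 tall, 90 g. Origin at the ring's centre (mid-height); z is the ring's axis. If present, it starts flat on one of four white pads (90 x 90 x 3, fixed on the counter, some empty).
- broad: the broad bangle: same outline (outside 76, hole 58, wall 9) but 26 tall, 150 g. Origin at the ring's centre (mid-height); z is the ring's axis. It starts flat on one of four white pads (90 x 90 x 3, fixed on the counter, some empty).
- dome: the display stand: a cream half sphere of radius 70, fixed on the counter. Origin at its centre at counter level; top at z = 70. A bangle laid level on top has its underside at z = 64 and the crown stands up 6 inside its hole, so keep fingertips 7 above its underside. Friction alone keeps it there: off centre it lies tilted or slides off.
- case1: a presentation case, fixed: dark base 104 x 104, 24 tall, with a cream recess 92 x 92, 5 deep (floor at z = 19). Origin at the centre of the underside; x runs from the hinge edge to the brass catch (roughly towards the robot), z up. The cover's hinge axis lies along y at x = -52, z = 24.
- cover1 (a joint): case1's cover, rad: 0 shut, 1.9 wide open (leaning away from the robot). A shell 104 x 104, 19 deep (inside 98, 16), 70 g, dark frame, clear window. It stays where it stands when well open; let go nearly shut it springs up. Pushed down it meets the catch at 0.07; some 10 N on the middle of its catch edge (case x = 40) snaps it past; it is then held at 0, top face at z = 43.
- case2: a presentation case, fixed: dark base 104 x 104, 24 tall, with a cream recess 92 x 92, 5 deep (floor at z = 19). Origin at the centre of the underside; x runs from the hinge edge to the brass catch (roughly towards the robot), z up. The cover's hinge axis lies along y at x = -52, z = 24.
- cover2 (a joint): case2's cover, rad: 0 shut, 1.9 wide open (leaning away from the robot). A shell 104 x 104, 19 deep (inside 98, 16), 70 g, dark frame, clear window. It stays where it stands when well open; let go nearly shut it springs up. Pushed down it meets the catch at 0.07; some 10 N on the middle of its catch edge (case x = 40) snaps it past; it is then held at 0, top face at z = 43.
- case3: a presentation case, fixed: dark base 104 x 104, 24 tall, with a cream recess 92 x 92, 5 deep (floor at z = 19). Origin at the centre of the underside; x runs from the hinge edge to the brass catch (roughly towards the robot), z up. The cover's hinge axis lies along y at x = -52, z = 24.
- cover3 (a joint): case3's cover, rad: 0 shut, 1.9 wide open (leaning away from the robot). A shell 104 x 104, 19 deep (inside 98, 16), 70 g, dark frame, clear window. It stays where it stands when well open; let go nearly shut it springs up. Pushed down it meets the catch at 0.07; some 10 N on the middle of its catch edge (case x = 40) snaps it past; it is then held at 0, top face at z = 43.
- case4: a presentation case, fixed: dark base 104 x 104, 24 tall, with a cream recess 92 x 92, 5 deep (floor at z = 19). Origin at the centre of the underside; x runs from the hinge edge to the brass catch (roughly towards the robot), z up. The cover's hinge axis lies along y at x = -52, z = 24.
- cover4 (a joint): case4's cover, rad: 0 shut, 1.9 wide open (leaning away from the robot). A shell 104 x 104, 19 deep (inside 98, 16), 70 g, dark frame, clear window. It stays where it stands when well open; let go nearly shut it springs up. Pushed down it meets the catch at 0.07; some 10 N on the middle of its catch edge (case x = 40) snaps it past; it is then held at 0, top face at z = 43.
- loupe: a folded steel loupe, 40 x 30 x 13; not part of the job, leave it where it is. Origin at the centre of its underside.
- dish: a small white dish, 54 across, 18 tall; not part of the job, leave it where it is. Origin at the centre of its underside.
- calculator: a desk calculator, 130 x 85 x 15; not part of the job, leave it where it is. Origin at the centre of its underside.
- caliper: a steel caliper, 190 long, lying; not part of the job, leave it where it is. Origin at the centre of its underside.
- torch: a small dark torch, 120 long, lying; not part of the job, leave it where it is. Origin at the centre of its underside.
- polish: a white bottle of polish, 48 across, 110 tall, standing; not part of the job, leave it where it is. Origin at the centre of its underside.
- tagbox: an open clear box of paper tags, 90 x 70 x 30; not part of the job, leave it where it is. Origin at the centre of its underside.
There are look-alikes about, which are no part of the job. Leave any purple or red look-alike of the slim3 alone.

How it is judged (in metres and radians):
At the end, for the whole second after the job is handed in: Each slim bangle flat in its own case, within 12 mm of its middle, that cover held shut by its catch (under 0.03 rad); the broad bangle at rest on the dome, within 12 mm of its axis, tilted under 0.16 rad. A spare case may be open or shut (((x of slim0 in the frame of case1 between -0.012 and 0.012 m and y of slim0 in the frame of case1 between -0.012 and 0.012 m and z of slim0 in the frame of case1 below 0.03 m and angle between the z axis of slim0 and the z axis of case1, either way round below 0.1 rad and value of joint cover1 below 0.03 rad) or (x of slim0 in the frame of case2 between -0.012 and 0.012 m and y of slim0 in the frame of case2 between -0.012 and 0.012 m and z of slim0 in the frame of case2 below 0.03 m and angle between the z axis of slim0 and the z axis of case2, either way round below 0.1 rad and value of joint cover2 below 0.03 rad) or (x of slim0 in the frame of case3 between -0.012 and 0.012 m and y of slim0 in the frame of case3 between -0.012 and 0.012 m and z of slim0 in the frame of case3 below 0.03 m and angle between the z axis of slim0 and the z axis of case3, either way round below 0.1 rad and value of joint cover3 below 0.03 rad) or (x of slim0 in the frame of case4 between -0.012 and 0.012 m and y of slim0 in the frame of case4 between -0.012 and 0.012 m and z of slim0 in the frame of case4 below 0.03 m and angle between the z axis of slim0 and the z axis of case4, either way round below 0.1 rad and value of joint cover4 below 0.03 rad)) and ((x of slim1 in the frame of case1 between -0.012 and 0.012 m and y of slim1 in the frame of case1 between -0.012 and 0.012 m and z of slim1 in the frame of case1 below 0.03 m and angle between the z axis of slim1 and the z axis of case1, either way round below 0.1 rad and value of joint cover1 below 0.03 rad) or (x of slim1 in the frame of case2 between -0.012 and 0.012 m and y of slim1 in the frame of case2 between -0.012 and 0.012 m and z of slim1 in the frame of case2 below 0.03 m and angle between the z axis of slim1 and the z axis of case2, either way round below 0.1 rad and value of joint cover2 below 0.03 rad) or (x of slim1 in the frame of case3 between -0.012 and 0.012 m and y of slim1 in the frame of case3 between -0.012 and 0.012 m and z of slim1 in the frame of case3 below 0.03 m and angle between the z axis of slim1 and the z axis of case3, either way round below 0.1 rad and value of joint cover3 below 0.03 rad) or (x of slim1 in the frame of case4 between -0.012 and 0.012 m and y of slim1 in the frame of case4 between -0.012 and 0.012 m and z of slim1 in the frame of case4 below 0.03 m and angle between the z axis of slim1 and the z axis of case4, either way round below 0.1 rad and value of joint cover4 below 0.03 rad)) and ((x of slim2 in the frame of case1 between -0.012 and 0.012 m and y of slim2 in the frame of case1 between -0.012 and 0.012 m and z of slim2 in the frame of case1 below 0.03 m and angle between the z axis of slim2 and the z axis of case1, either way round below 0.1 rad and value of joint cover1 below 0.03 rad) or (x of slim2 in the frame of case2 between -0.012 and 0.012 m and y of slim2 in the frame of case2 between -0.012 and 0.012 m and z of slim2 in the frame of case2 below 0.03 m and angle between the z axis of slim2 and the z axis of case2, either way round below 0.1 rad and value of joint cover2 below 0.03 rad) or (x of slim2 in the frame of case3 between -0.012 and 0.012 m and y of slim2 in the frame of case3 between -0.012 and 0.012 m and z of slim2 in the frame of case3 below 0.03 m and angle between the z axis of slim2 and the z axis of case3, either way round below 0.1 rad and value of joint cover3 below 0.03 rad) or (x of slim2 in the frame of case4 between -0.012 and 0.012 m and y of slim2 in the frame of case4 between -0.012 and 0.012 m and z of slim2 in the frame of case4 below 0.03 m and angle between the z axis of slim2 and the z axis of case4, either way round below 0.1 rad and value of joint cover4 below 0.03 rad)) and ((x of slim3 in the frame of case1 between -0.012 and 0.012 m and y of slim3 in the frame of case1 between -0.012 and 0.012 m and z of slim3 in the frame of case1 below 0.03 m and angle between the z axis of slim3 and the z axis of case1, either way round below 0.1 rad and value of joint cover1 below 0.03 rad) or (x of slim3 in the frame of case2 between -0.012 and 0.012 m and y of slim3 in the frame of case2 between -0.012 and 0.012 m and z of slim3 in the frame of case2 below 0.03 m and angle between the z axis of slim3 and the z axis of case2, either way round below 0.1 rad and value of joint cover2 below 0.03 rad) or (x of slim3 in the frame of case3 between -0.012 and 0.012 m and y of slim3 in the frame of case3 between -0.012 and 0.012 m and z of slim3 in the frame of case3 below 0.03 m and angle between the z axis of slim3 and the z axis of case3, either way round below 0.1 rad and value of joint cover3 below 0.03 rad) or (x of slim3 in the frame of case4 between -0.012 and 0.012 m and y of slim3 in the frame of case4 between -0.012 and 0.012 m and z of slim3 in the frame of case4 below 0.03 m and angle between the z axis of slim3 and the z axis of case4, either way round below 0.1 rad and value of joint cover4 below 0.03 rad)) and horizontal distance between broad and dome below 0.012 m and z of broad in the frame of dome between 0.073 and 0.079 m and angle between the z axis of broad and the z axis of dome, either way round below 0.16 rad and linear speed of broad below 0.02 m/s and angular speed of broad below 0.1 rad/s); the robot touches nothing.
It fails at once if A bystander on the counter was moved by more than 50 mm (distance of any of loupe, dish, calculator, caliper, torch, polish, tagbox from where it was at the start of the episode above 0.05 m).
Of slim1, slim2, slim3 only 2 to 3 are there at a start; the rules pass over those that are not, and their reading is None.
At some moment in a run one of slim1, slim2, slim3 may be knocked a few centimetres aside while the robot is not near it.
Once in a run the grip may slacken for a moment while it holds something.
It also fails if it takes over 210 s, if anything falls off the work surface, if the arm or the gripper's body presses on something with over 40 N, if the wrist force passes 120 N, or if a joint passes its speed limit or range.

## Working session

There is one attempt and no reset: what is moved stays moved. The work goes in short steps, Python scripts to look and compute and a tool call to move; the robot and the scene stay as the last step left them, time stands still between calls to the robot, and variables do not carry over. Pictures are saved under pics/ and viewed, at most 14 in all, crops included, and the job is handed in when it is done.

Besides the shell and the picture viewer there is one more tool, called after ">>>" as name(argument=value, ...), one argument or row to a line, values as JSON. step_arm: Moves the arm, as the interface text tells. Its arguments: {"type":"object","properties":{"moves":{"type":"array","items":{"type":"object","properties":{"tx":{"type":"number"},"ty":{"type":"number"},"tz":{"type":"number"},"ax":{"type":"number"},"ay":{"type":"number"},"az":{"type":"number"}}}},"gripper":{"type":"number"},"newtons":{"type":"number"}},"required":["moves"]}

```bash
mkdir -p pics; cat > h.py <<'E'
import numpy as np, cv2
from rig import r, eyes, workorder
def grab(n,save=None):
    ci=eyes.camera_info(n); im,d=eyes.grab_frame(n)
    if save: cv2.imwrite('pics/'+save+'.png',im[:,:,::-1]); np.savez('pics/'+save+'.npz',im=im,d=d,K=ci['intrinsics'],k1=ci['k1'],T=ci['cam_to_world'])
    return im,d,ci
def load(s):
    z=np.load('pics/'+s+'.npz'); return z['im'],z['d'],dict(intrinsics=z['K'],k1=float(z['k1']),cam_to_world=z['T'])
def rays(ci,uv):
    K=np.array(ci['intrinsics']); uv=np.atleast_2d(uv).astype(float)
    p=(uv-[K[0,2],K[1,2]])/[K[0,0],K[1,1]]
    q=p.copy()
    for _ in range(20): q=p/(1+ci['k1']*(q**2).sum(1,keepdims=True))
    return np.c_[q[:,0],-q[:,1],-np.ones(len(q))]
def onz(ci,uv,z):
    T=np.array(ci['cam_to_world']); d=rays(ci,uv)@T[:3,:3].T; o=T[:3,3]
    return o+d*((z-o[2])/d[:,2])[:,None]
def cloud(d,ci):
    T=np.array(ci['cam_to_world']); v,u=np.mgrid[:480,:640]
    R=rays(ci,np.c_[u.ravel(),v.ravel()]); P=(R*d.ravel()[:,None])@T[:3,:3].T+T[:3,3]
    P[d.ravel()<=0]=np.nan
    return P.reshape(480,640,3)
E
python3 - <<'E'
from h import *
print(r.sense())
for n in('scene','side','wrist'):
    im,d,ci=grab(n,n+'0'); print(n,ci, (d>0).mean())
E
```

```text
{'clock': 0.0, 'qpos': array([-2.38580950e-03,  3.53664405e-01,  1.63414103e+00,  1.25671790e-05,
        1.15519142e+00, -2.37943849e-03]), 'qvel': array([-0.00046286,  0.00166435,  0.00010222,  0.00043733,  0.00071322,
       -0.00092134]), 'joint_efforts': array([-2.03471049e-03, -6.05236173e+01, -3.42063046e+01, -2.62302356e-04,
        9.48130677e-03,  3.61521288e-06]), 'eef_pos': array([6.24556721e+02, 1.35808046e-02, 2.55548551e+02]), 'tcp_rot': array([-3.14018848e+00, -1.48314032e-05,  1.57078486e+00]), 'contact_force': array([0.06713142, 0.05296899, 0.13848127]), 'wrist_torque': array([-0.01868746,  0.01562327,  0.04503261]), 'grasp_force': 0.0, 'opening': 1.0024214759375967}
scene {'intrinsics': array([[523.74428071,   0.        , 320.10471716],
       [  0.        , 523.74428071, 237.45667165],
       [  0.        ,   0.        ,   1.        ]]), 'k1': -0.01253011094843787, 'cam_to_world': array([[ 4.87608352e-01, -5.07328719e-01,  7.10531960e-01,
         1.57878957e+03],
       [ 8.72758370e-01,  2.61767371e-01, -4.12032367e-01,
        -6.64040248e+02],
       [ 2.30417
[... 630 characters left out ...]
18987444e+03],
       [ 0.00000000e+00,  0.00000000e+00,  0.00000000e+00,
         1.00000000e+00]])} 0.9960807291666667
wrist {'intrinsics': array([[363.69229108,   0.        , 316.15808966],
       [  0.        , 363.69229108, 244.96526942],
       [  0.        ,   0.        ,   1.        ]]), 'k1': 0.02515623871919052, 'cam_to_world': array([[ 9.99997663e-01, -5.65808758e-04,  2.08674748e-03,
         6.24844387e+02],
       [-7.45702690e-05,  9.55550710e-01,  2.94826787e-01,
         7.54329617e+01],
       [-2.16080862e-03, -2.94826253e-01,  9.55548435e-01,
         3.74449652e+02],
       [ 0.00000000e+00,  0.00000000e+00,  0.00000000e+00,
         1.00000000e+00]])} 0.9959537760416667
```

View pics/scene0.png

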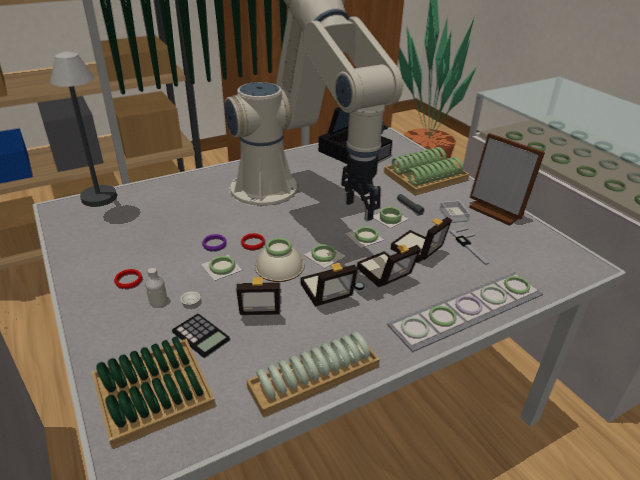

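View pics/side0.png

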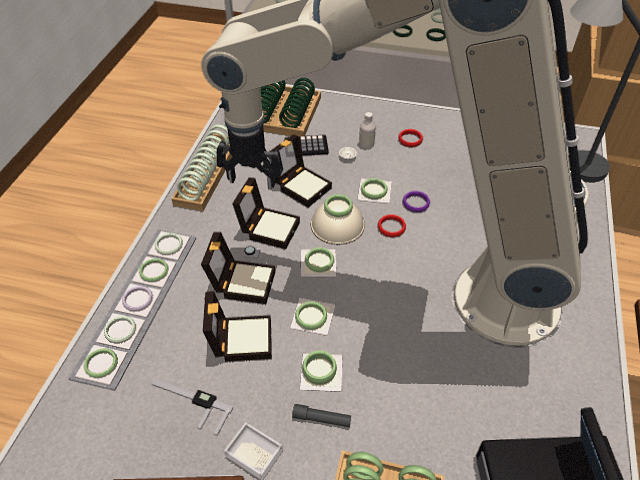

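```bash
cat >> h.py <<'E'
from scipy.optimize import least_squares
def circ(xy,R0=None):
    f=lambda p: np.hypot(xy[:,0]-p[0],xy[:,1]-p[1])-p[2]
    s=least_squares(f,[*xy.mean(0),34],loss='soft_l1',f_scale=2); return s.x
def green(im):
    h=cv2.cvtColor(im,cv2.COLOR_RGB2HSV); return (h[...,0]>35)&(h[...,0]<75)&(h[...,1]>55)&(h[...,2]>60)
def rings(im,d,ci,box=(250,700,-450,350),verbose=1):
    P=cloud(d,ci); m=green(im)&(P[...,0]>box[0])&(P[...,0]<box[1])&(P[...,1]>box[2])&(P[...,1]<box[3])
    n,l,st,c=cv2.connectedComponentsWithStats(m.astype(np.uint8))
    out=[]
    for i in range(1,n):
        if st[i,4]<150: continue
        q=P[l==i]; zt=np.percentile(q[:,2],95); t=q[q[:,2]>zt-4]; c_=circ(t[:,:2]); out.append((*c_,zt))
        if verbose: print('px',c[i].round(),'n',st[i,4],'ctr',c_.round(1),'ztop',zt.round(1))
    return out
E
python3 - <<'E'
from h import *
for s in('side0','scene0'):
    im,d,ci=load(s); print(s); rings(im,d,ci)
    P=cloud(d,ci)
    print('counter z',np.nanmedian(P[...,2][(abs(P[...,2])<12)]))
    # recesses: bright low-sat at z 15..22
    h=cv2.cvtColor(im,cv2.COLOR_RGB2HSV)
    m=(P[...,2]>13)&(P[...,2]<22)&(h[...,2]>150)&(P[...,0]>250)&(P[...,0]<800)&(abs(P[...,1])<400)
    m=cv2.morphologyEx(m.astype(np.uint8),cv2.MORPH_OPEN,np.ones((3,3)))
    n,l,st,c=cv2.connectedComponentsWithStats(m)
    for i in range(1,n):
        if st[i,4]<250: continue
        q=P[l==i][:,:2].astype(np.float32); print('rec',c[i].round(),st[i,4],[np.round(x,1) for x in cv2.minAreaRect(q)],P[l==i][:,2].mean().round(1))
    q=P[(P[...,2]>15)&(P[...,2]<60)&(P[...,0]>300)&(P[...,0]<560)&(P[...,1]>-300)&(P[...,1]<0)&~green(im)&(h[...,1]<90)&(h[...,2]>110)]
    if len(q)>50:
        f=lambda p:np.sqrt(((q-[p[0],p[1],0])**2).sum(1))-70
        r_=least_squares(f,[430,-130],loss='soft_l1',f_scale=2); print('dome',r_.x.round(1),len(q),np.median(abs(r_.fun)))
E
```

```text
side0
px [374. 188.] n 244 ctr [ 381.4 -298.7   32.8] ztop 23.8
px [338. 205.] n 291 ctr [ 451.9 -147.4   32.7] ztop 84.3
px [319. 259.] n 298 ctr [466.4  -4.6  32.6] ztop 23.3
px [311. 315.] n 353 ctr [443.3 166.8  32.9] ztop 22.6
px [319. 367.] n 526 ctr [389.1 299.4  32.4] ztop 32.0
counter z 1.4233338075845268
dome [ 454.2 -152.1] 1402 2.600543898725455
scene0
px [390. 215.] n 263 ctr [395.5 295.6  32.9] ztop 29.4
px [366. 234.] n 194 ctr [448.6 162.6  32.7] ztop 20.0
px [278. 247.] n 251 ctr [ 457.1 -151.6   32.8] ztop 80.3
px [323. 252.] n 224 ctr [472.3  -8.9  33.2] ztop 20.6
px [222. 265.] n 235 ctr [ 387.1 -303.    33.2] ztop 20.4
counter z -0.4142792313739392
dome [ 453.3 -149.1] 908 1.6201682422185115
```

```bash
python3 - <<'E'
import cv2
a=cv2.imread('pics/side0.png')[110:410,170:470]; b=cv2.imread('pics/scene0.png')[190:330,190:470]
cv2.imwrite('pics/c1.png',cv2.resize(a,(600,600),interpolation=2)); 
E
```

```text
(no output)
```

View pics/c1.png

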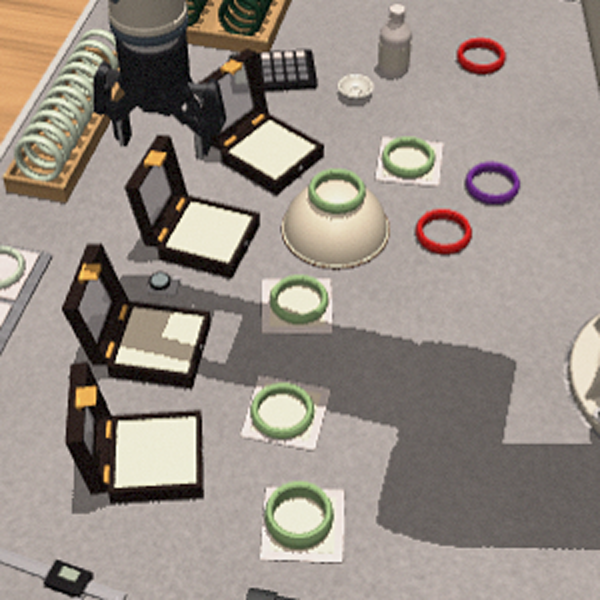

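```bash
cat >> h.py <<'E'
def recs(im,d,ci,zr=(12,26)):
    P=cloud(d,ci); h=cv2.cvtColor(im,cv2.COLOR_RGB2HSV)
    m=(P[...,2]>zr[0])&(P[...,2]<zr[1])&(h[...,2]>75)&(h[...,1]<90)&~green(im)&(P[...,0]>450)&(P[...,0]<800)&(abs(P[...,1])<450)
    m=cv2.morphologyEx(m.astype(np.uint8),cv2.MORPH_OPEN,np.ones((3,3)))
    n,l,st,c=cv2.connectedComponentsWithStats(m)
    for i in range(1,n):
        if st[i,4]<250: continue
        q=P[l==i][:,:2].astype(np.float32); print('rec',c[i].round(),st[i,4],[np.round(x,1) for x in cv2.minAreaRect(q)],P[l==i][:,2].mean().round(1))
E
python3 - <<'E'
from h import *
for s in('wrist0','side0','scene0'):
    im,d,ci=load(s); print(s); recs(im,d,ci)
    if s[0]=='w': rings(im,d,ci); P=cloud(d,ci); print(np.nanmedian(P[...,2][abs(P[...,2])<12]))
E
```

```text
wrist0
rec [305.  96.] 12000 [array([614.2, 101.1]), array([102.4,  98.2]), np.float64(4.4)] 20.9
rec [342. 207.] 439 [array([649.5,   3.6]), array([23.1, 23.9]), np.float64(2.0)] 14.5
rec [303. 291.] 7211 [array([609.7, -85.7]), array([96.1, 94. ]), np.float64(84.7)] 20.8
rec [196. 314.] 946 [array([ 495.8, -124.8]), array([ 35.8, 118.9]), np.float64(31.0)] 19.1
rec [269. 413.] 2388 [array([ 571.1, -261.4]), array([92.7, 95. ]), np.float64(64.6)] 20.9
px [108.  38.] n 2289 ctr [444.8 162.5  32.5] ztop 21.3
px [159. 218.] n 1952 ctr [468.   -7.8  32.5] ztop 21.2
px [118. 359.] n 766 ctr [ 2059925.6 -2017331.5  2882812.7] ztop 82.4
px [109. 468.] n 431 ctr [ 471.9 -170.7  189.5] ztop 21.0
1.4844409831360394
side0
rec [306. 184.] 604 [array([ 570.5, -263.2]), array([95. , 93.6]), np.float64(65.0)] 20.9
rec [274. 225.] 781 [array([610.7, -86.6]), array([98.1, 94.2]), np.float64(83.5)] 21.0
rec [249. 280.] 1035 [array([615.8, 102.4]), array([92.6, 98. ]), np.float64(4.9)] 20.4
rec [248. 336.] 1341 [array([566.8, 259.7]), array([92.9, 96.5]), np.float64(17.4)] 19.9
scene0
rec [411. 241.] 277 [array([545.8, 264.6]), array([86., 82.]), np.float64(55.7)] 19.2
rec [376. 265.] 347 [array([595.9,  90.7]), array([ 67.1, 117.6]), np.float64(42.6)] 19.2
```

View pics/wrist0.png

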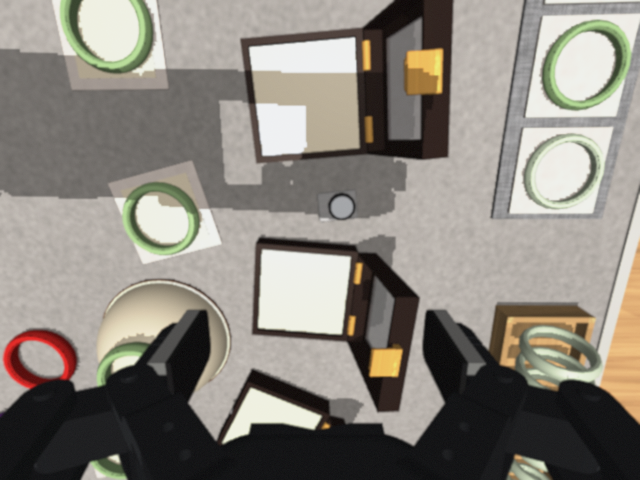

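```bash
python3 - <<'E'
from h import *
for s in('wrist0','side0'):
    im,d,ci=load(s); P=cloud(d,ci); h=cv2.cvtColor(im,cv2.COLOR_RGB2HSV)
    for nm,m in(('red',((h[...,0]<8)|(h[...,0]>172))&(h[...,1]>170)&(h[...,2]>90)),('purple',(h[...,0]>130)&(h[...,0]<165)&(h[...,1]>110))):
        n,l,st,c=cv2.connectedComponentsWithStats((m&(P[...,2]<60)).astype(np.uint8))
        for i in range(1,n):
            if st[i,4]>150: q=P[l==i]; print(s,nm,c[i].round(),circ(q[:,:2]).round(1))
    for nm,(u,v) in dict(dish=(347,155),polish=(367,135),loupe=(250,250),calc=(314,146)).items():
        if s[0]=='s': print(nm,P[v,u].round())
E
```

```text
wrist0 red [ 39. 356.] [ 311.3 -172.6   32.9]
side0 red [410. 137.] [ 316.9 -556.    33.1]
side0 red [391. 225.] [ 309.1 -171.2   33. ]
side0 purple [416. 201.] [ 258.9 -279.7   33.3]
dish [ 489. -438.    3.]
polish [ 440. -484.   53.]
loupe [646.   9.  17.]
calc [ 592. -437.   19.]
```

>>> step_arm(
  moves=[
    {"az":-0.111},
    {"az":-0.111},
    {"az":-0.111},
    {"az":-0.111},
    {"az":-0.111},
  ],
)

```text
schema error: expected keys tx, ty, tz, ax, ay, az
```

>>> step_arm(
  moves=[
    {"az":-0.111},
    {"az":-0.111},
    {"az":-0.111},
    {"az":-0.111},
  ],
)

```text
schema error: expected keys tx, ty, tz, ax, ay, az
```

>>> step_arm(
  moves=[
    {"tx":0.8,"ty":-1},
    {"tx":0.8,"ty":-1},
    {"tx":0.8,"ty":-1},
    {"tx":0.8,"ty":-1},
    {"tx":0.8,"ty":-1},
  ],
)

```text
schema error: expected keys tx, ty, tz, ax, ay, az
```

>>> step_arm(
  moves=[
    {"ty":-1},
    {},
  ],
)

```text
schema error: expected keys tx, ty, tz, ax, ay, az
```

```bash
cat >> h.py <<'E'
def look(s,n='wrist'):
    st=r.sense(); print('t',round(st['clock'],2),'tcp',st['eef_pos'].round(1),'rot',st['tcp_rot'].round(3),'open',round(st['opening'],3),'F',st['contact_force'].round(1))
    im,d,ci=grab(n,s); rings(im,d,ci); recs(im,d,ci); return im,d,ci
E
python3 - <<'E'
from h import *
look('w1')
print(r.sense()['qpos'])
E
```

```text
t 0.15 tcp [624.7   0.  255.7] rot [-3.14  -0.     1.571] open 0.997 F [-0.6  0.1  0.5]
px [108.  38.] n 2295 ctr [444.7 162.5  32.5] ztop 21.3
px [159. 218.] n 1951 ctr [467.9  -7.8  32.5] ztop 21.2
px [118. 359.] n 771 ctr [ 2034089.5 -1991090.2  2845993.4] ztop 82.6
px [109. 468.] n 434 ctr [ 473.  -171.4  189.6] ztop 21.1
rec [305.  97.] 12037 [array([614.4, 101.1]), array([102.3,  98. ]), np.float64(4.6)] 21.0
rec [342. 207.] 441 [array([649.5,   4.1]), array([23.4, 23.3]), np.float64(45.3)] 14.5
rec [303. 291.] 7230 [array([609.7, -85.2]), array([97.5, 94. ]), np.float64(85.1)] 20.8
rec [180. 297.] 516 [array([478.9, -92.9]), array([ 9.6, 60.3]), np.float64(66.3)] 19.3
rec [217. 336.] 399 [array([ 514.9, -146.1]), array([11.4, 72.6]), np.float64(4.9)] 19.1
rec [269. 413.] 2384 [array([ 571. , -261.1]), array([92.3, 94.5]), np.float64(64.1)] 20.9
[-2.37185526e-03  3.53376232e-01  1.63385960e+00 -2.41220100e-05
  1.15521866e+00 -2.43334859e-03]
```

View pics/w1.png

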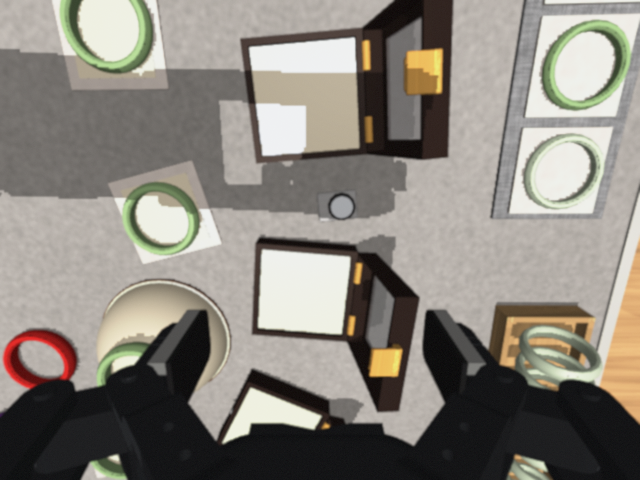

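All six keys are required in every row. The arm has not moved, and the view matches wrist0.

>>> step_arm(
  moves=[
    {"tx":0,"ty":0,"tz":0,"ax":0,"ay":0,"az":-0.111},
    {"tx":0,"ty":0,"tz":0,"ax":0,"ay":0,"az":-0.111},
    {"tx":0,"ty":0,"tz":0,"ax":0,"ay":0,"az":-0.111},
    {"tx":0,"ty":0,"tz":0,"ax":0,"ay":0,"az":-0.111},
    {"tx":0,"ty":0,"tz":0,"ax":0,"ay":0,"az":-0.111},
  ],
)

```text
clock: 0.82
eef_pos: [624.9, 0.0, 256.0]
tcp_rot: [-3.141, -0.0, 2.448]
contact_force: [-0.6, -0.7, -0.3]
opening: 1.001
grasp_force: 0.0
```

>>> step_arm(
  moves=[
    {"tx":0,"ty":0,"tz":0,"ax":0,"ay":0,"az":-0.111},
    {"tx":0,"ty":0,"tz":0,"ax":0,"ay":0,"az":-0.111},
    {"tx":0,"ty":0,"tz":0,"ax":0,"ay":0,"az":-0.111},
    {"tx":0,"ty":0,"tz":0,"ax":0,"ay":0,"az":-0.111},
    {"tx":0,"ty":0,"tz":0,"ax":0,"ay":0,"az":0},
  ],
)

```text
clock: 1.45
eef_pos: [624.9, -0.0, 256.1]
tcp_rot: [-3.142, -0.0, 3.139]
contact_force: [-0.5, -0.2, -0.6]
opening: 1.002
grasp_force: 0.0
```

>>> step_arm(
  moves=[
    {"tx":0.8,"ty":-1,"tz":0,"ax":0,"ay":0,"az":0},
    {"tx":0.8,"ty":-1,"tz":0,"ax":0,"ay":0,"az":0},
    {"tx":0.8,"ty":-1,"tz":0,"ax":0,"ay":0,"az":0},
    {"tx":0.8,"ty":-1,"tz":0,"ax":0,"ay":0,"az":0},
    {"tx":0.8,"ty":-1,"tz":0,"ax":0,"ay":0,"az":0},
  ],
)

```text
clock: 2.08
eef_pos: [524.1, -125.6, 256.3]
tcp_rot: [-3.142, 0.0, 3.135]
contact_force: [0.0, -0.2, -0.1]
opening: 1.0
grasp_force: 0.0
```

>>> step_arm(
  moves=[
    {"tx":0,"ty":-1,"tz":0,"ax":0,"ay":0,"az":0},
    {"tx":0,"ty":0,"tz":0,"ax":0,"ay":0,"az":0},
  ],
)

```text
clock: 2.33
eef_pos: [524.6, -151.0, 256.4]
tcp_rot: [-3.141, 0.0, 3.134]
contact_force: [-0.2, 0.8, -0.0]
opening: 0.996
grasp_force: 0.0
```

```bash
python3 - <<'E'
from h import *
look('w2')
print(r.sense()['qpos'])
E
```

```text
t 2.33 tcp [ 524.6 -151.   256.4] rot [-3.141  0.     3.134] open 0.996 F [-0.2  0.8 -0. ]
px [140.  49.] n 2931 ctr [ 381.9 -302.6   32.6] ztop 21.3
px [315. 135.] n 2779 ctr [ 451.8 -151.7   32.4] ztop 81.8
px [624. 126.] n 1206 ctr [443.1 163.2  34.7] ztop 21.2
px [466. 148.] n 2147 ctr [466.4 -10.2  32.6] ztop 21.2
rec [ 25. 174.] 1095 [array([ 486.6, -427.8]), array([44.3, 51.6]), np.float64(89.8)] 16.6
rec [207. 255.] 7875 [array([ 570.4, -262.8]), array([94.1, 95.5]), np.float64(63.9)] 20.7
rec [378. 290.] 7101 [array([609.8, -87. ]), array([94.8, 94.6]), np.float64(85.1)] 20.7
rec [561. 294.] 7141 [array([614.9, 103.4]), array([95.5, 95.1]), np.float64(4.4)] 20.8
rec [ 68. 331.] 1131 [array([ 659.8, -428.2]), array([32.8, 53.8]), np.float64(19.5)] 13.9
[-2.81579797e-01  2.30242053e-01  1.80360540e+00  3.11067851e-04
  1.10776630e+00 -1.84643230e+00]
```

View pics/w2.png

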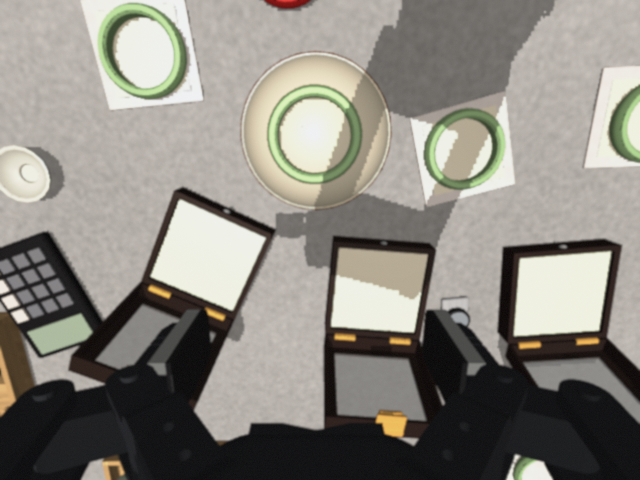

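```bash
python3 - <<'E'
from h import *
from scipy.spatial.transform import Rotation as Ro
im,d,ci=load('w2'); P=cloud(d,ci)
t=np.array([524.6,-151,256.4]); R=Ro.from_euler('xyz',[-3.141,0,3.134]).as_matrix()
Q=(P-t)@R
m=(P[...,2]>200); q=Q[m]
for lo in (-70,-60,-50,-40,40,50,60,-15):
    s=q[(q[:,1]>lo)&(q[:,1]<lo+10)]
    if len(s): print(lo,len(s),'z max',s[:,2].max().round(1),'at',s[s[:,2].argmax()].round(1))
v,u=310,205
for v,u in((312,200),(320,205),(340,205),(360,200),(315,450)): print(u,v,Q[v,u].round(1))
E
```

```text
-70 6416 z max -30.8 at [  6.3 -60.7 -30.8]
-60 4080 z max 4.3 at [  6.5 -53.9   4.3]
-50 5578 z max 11.6 at [ -5.4 -43.   11.6]
-40 2787 z max -37.3 at [ 11.8 -40.  -37.3]
40 5609 z max 11.4 at [-6.2 43.1 11.4]
50 4007 z max 4.0 at [ 6.7 53.1  4. ]
60 6785 z max -30.2 at [  6.4  60.5 -30.2]
-15 2864 z max -48.0 at [  9.1 -10.  -48. ]
200 312 [nan nan nan]
205 320 [  6.9 -42.3   5.8]
205 340 [ -1.1 -42.7   4.8]
200 360 [ -4.8 -42.6  -2.7]
450 315 [-117.1  147.8  243.2]
```

```bash
cat >> h.py <<'E'
def go(*tg,st=None):
    "tg: (x,y,z,yawdeg) sequence; prints total turn (units) then total shift units in the turned frame"
    s=r.sense(); p=s['eef_pos']; yaw=s['tcp_rot'][2]
    for x,y,z,yd in tg:
        w=np.radians(yd); dy=(w-yaw+np.pi)%(2*np.pi)-np.pi; D=np.array([x,y,z])-p
        tx=D[0]*np.cos(w)+D[1]*np.sin(w); ty=D[0]*np.sin(w)-D[1]*np.cos(w)
        a=np.array([tx,ty,-D[2]])/25; print('to',(x,y,z,yd),'az',round(-dy/(np.pi/2),3),'rows',int(np.ceil(max(abs(a).max(),abs(dy)/.185))),'t',a.round(3)); p=np.array([x,y,z]); yaw=w
E
python3 -c "
from h import *
go((452.5,-150.7,150,175),(452.5,-150.7,86,175),(452.5,-150.7,180,175),(609.8,-87,110,175))"
```

```text
to (452.5, -150.7, 150, 175) az 0.052 rows 5 t [ 2.875 -0.275  4.251]
to (452.5, -150.7, 86, 175) az -0.0 rows 3 t [0.   0.   2.56]
to (452.5, -150.7, 180, 175) az -0.0 rows 4 t [ 0.    0.   -3.76]
to (609.8, -87, 110, 175) az -0.0 rows 7 t [-6.046  3.087  2.8  ]
```

>>> step_arm(
  moves=[
    {"tx":0,"ty":0,"tz":0,"ax":0,"ay":0,"az":0.052},
    {"tx":0.7,"ty":-0.07,"tz":1,"ax":0,"ay":0,"az":0},
    {"tx":0.7,"ty":-0.07,"tz":1,"ax":0,"ay":0,"az":0},
    {"tx":0.7,"ty":-0.07,"tz":1,"ax":0,"ay":0,"az":0},
    {"tx":0.77,"ty":-0.07,"tz":1,"ax":0,"ay":0,"az":0},
  ],
)

```text
clock: 3.0
eef_pos: [452.4, -149.9, 155.6]
tcp_rot: [3.141, 0.0, 3.057]
contact_force: [0.3, -0.6, 1.1]
opening: 0.995
grasp_force: 0.0
```

>>> step_arm(
  moves=[
    {"tx":0,"ty":0,"tz":0.25,"ax":0,"ay":0,"az":0},
    {"tx":0,"ty":0,"tz":0,"ax":0,"ay":0,"az":0},
  ],
)

```text
clock: 3.25
eef_pos: [453.8, -150.6, 150.4]
tcp_rot: [3.142, 0.001, 3.058]
contact_force: [1.0, -0.3, 1.5]
opening: 1.004
grasp_force: 0.0
```

```bash
python3 - <<'E'
from h import *
look('w3')
E
```

```text
t 3.25 tcp [ 453.8 -150.6  150.4] rot [3.142e+00 1.000e-03 3.058e+00] open 1.004 F [ 1.  -0.3  1.5]
px [ 76. 153.] n 5363 ctr [ 381.3 -302.3   32.6] ztop 21.0
px [514. 240.] n 4156 ctr [465.8 -10.4  32.6] ztop 21.0
px [313. 265.] n 5968 ctr [ 450.6 -151.8   32.5] ztop 81.5
rec [224. 394.] 3965 [array([ 578.6, -239.8]), array([43.4, 89.6]), np.float64(63.9)] 20.7
rec [621. 386.] 1569 [array([591.5,  85.5]), array([72.3, 33. ]), np.float64(45.3)] 20.8
rec [397. 401.] 4944 [array([599.3, -95.8]), array([74.2, 75.7]), np.float64(84.8)] 20.7
```

View pics/w3.png

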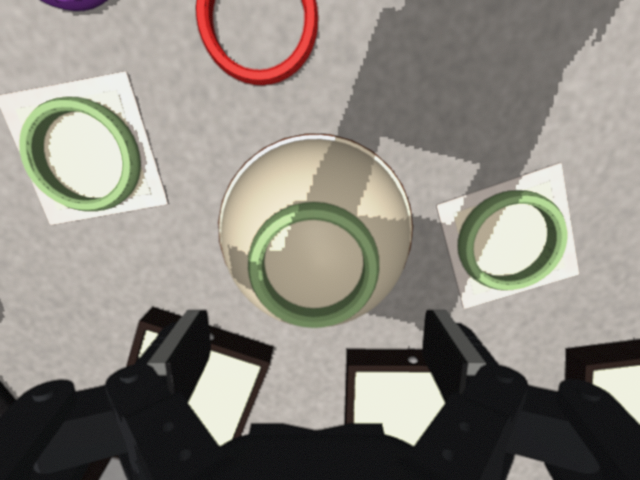

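>>> step_arm(
  moves=[
    {"tx":0.12,"ty":-0.04,"tz":0.7,"ax":0,"ay":0,"az":0},
    {"tx":0,"ty":0,"tz":0.8,"ax":0,"ay":0,"az":0},
    {"tx":0,"ty":0,"tz":0.7,"ax":0,"ay":0,"az":0},
    {"tx":0,"ty":0,"tz":0.36,"ax":0,"ay":0,"az":0},
    {"tx":0,"ty":0,"tz":0,"ax":0,"ay":0,"az":0},
  ],
)

```text
clock: 3.92
eef_pos: [450.1, -151.6, 86.1]
tcp_rot: [3.142, 0.0, 3.058]
contact_force: [0.9, 1.3, -0.4]
opening: 0.998
grasp_force: 0.0
```

>>> step_arm(
  moves=[
    {"tx":0,"ty":0,"tz":0,"ax":0,"ay":0,"az":0},
    {"tx":0,"ty":0,"tz":0,"ax":0,"ay":0,"az":0},
    {"tx":0,"ty":0,"tz":0,"ax":0,"ay":0,"az":0},
    {"tx":0,"ty":0,"tz":0,"ax":0,"ay":0,"az":0},
  ],
  gripper=0.7,
  newtons=40,
)

```text
clock: 4.42
eef_pos: [450.4, -152.0, 87.5]
tcp_rot: [-3.141, 0.002, 3.058]
contact_force: [-3.6, 0.1, 9.6]
opening: 0.872
grasp_force: 43.7
```

>>> step_arm(
  moves=[
    {"tx":0,"ty":0,"tz":-0.5,"ax":0,"ay":0,"az":0},
    {"tx":0,"ty":0,"tz":-1,"ax":0,"ay":0,"az":0},
    {"tx":0,"ty":0,"tz":-1,"ax":0,"ay":0,"az":0},
    {"tx":0,"ty":0,"tz":0,"ax":0,"ay":0,"az":0},
  ],
  gripper=0.7,
  newtons=60,
)

```text
clock: 4.92
eef_pos: [451.1, -152.1, 150.9]
tcp_rot: [-3.141, 0.004, 3.058]
contact_force: [-0.1, 0.1, -1.6]
opening: 0.858
grasp_force: 69.9
```

```bash
python3 - <<'E'
from h import *
im,d,ci=look('w4')
cv2.imwrite('pics/w4c.png',im[200:480,120:520,::-1])
go((609,-87,120,175))
E
```

```text
t 4.92 tcp [ 451.1 -152.1  150.9] rot [-3.141  0.004  3.058] open 0.858 F [-0.1  0.1 -1.6]
px [ 80. 156.] n 5274 ctr [ 381.4 -302.3   32.6] ztop 20.9
px [516. 242.] n 4130 ctr [465.7 -10.4  32.6] ztop 21.0
px [317. 327.] n 12702 ctr [ 451.3 -152.    32.3] ztop 144.1
rec [154. 345.] 518 [array([ 525.9, -284.6]), array([16.8, 34.7]), np.float64(59.1)] 20.8
rec [231. 397.] 2168 [array([ 577.6, -233.5]), array([32.8, 80.5]), np.float64(63.7)] 20.6
rec [620. 397.] 2438 [array([609.4,  77.3]), array([81.9, 39.5]), np.float64(9.2)] 20.8
rec [392. 405.] 2816 [array([ 591.2, -101.6]), array([55.1, 65. ]), np.float64(60.8)] 20.6
to (609, -87, 120, 175) az 0.003 rows 7 t [-6.098  3.136  1.187]
```

View pics/w4c.png

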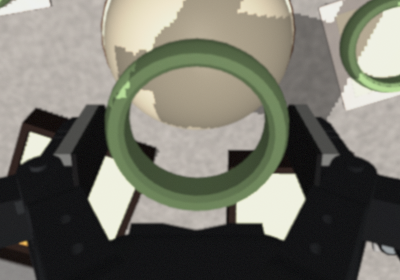

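>>> step_arm(
  moves=[
    {"tx":-0.87,"ty":0.45,"tz":0,"ax":0,"ay":0,"az":0},
    {"tx":-0.87,"ty":0.45,"tz":0,"ax":0,"ay":0,"az":0},
    {"tx":-0.87,"ty":0.45,"tz":0.2,"ax":0,"ay":0,"az":0},
    {"tx":-0.87,"ty":0.45,"tz":0.3,"ax":0,"ay":0,"az":0},
    {"tx":-0.87,"ty":0.45,"tz":0.3,"ax":0,"ay":0,"az":0},
  ],
)

```text
clock: 5.6
eef_pos: [562.7, -104.1, 127.3]
tcp_rot: [3.141, -0.002, 3.058]
contact_force: [0.1, -0.3, -1.0]
opening: 0.861
grasp_force: 69.9
```

>>> step_arm(
  moves=[
    {"tx":-0.87,"ty":0.45,"tz":0.4,"ax":0,"ay":0,"az":0},
    {"tx":-0.87,"ty":0.45,"tz":0.4,"ax":0,"ay":0,"az":0},
    {"tx":0,"ty":0,"tz":0.7,"ax":0,"ay":0,"az":0},
    {"tx":0,"ty":0,"tz":0,"ax":0,"ay":0,"az":0},
  ],
)

```text
clock: 6.1
eef_pos: [605.3, -85.6, 88.5]
tcp_rot: [3.141, -0.005, 3.059]
contact_force: [-0.6, 0.1, -1.1]
opening: 0.857
grasp_force: 70.0
```

```bash
python3 - <<'E'
from h import *
im,d,ci=look('w5')
go((609.8,-86.5,44,175))
E
```

```text
t 6.1 tcp [605.3 -85.6  88.5] rot [ 3.141 -0.005  3.059] open 0.857 F [-0.6  0.1 -1.1]
px [452.  34.] n 4101 ctr [467.1  -9.9  33. ] ztop 21.2
px [317. 328.] n 13012 ctr [605.5 -85.6  32.5] ztop 81.7
rec [228.  81.] 2848 [array([ 503.8, -127.8]), array([ 24.9, 103.4]), np.float64(23.8)] 19.7
rec [ 30. 250.] 9627 [array([ 582.9, -238.5]), array([39.1, 94.5]), np.float64(65.0)] 20.8
rec [612. 273.] 8381 [array([617.5,  73.8]), array([94.2, 35. ]), np.float64(5.6)] 20.8
rec [313. 228.] 9018 [array([583.8, -84.2]), array([92.8, 51.2]), np.float64(85.8)] 20.9
rec [317. 315.] 10249 [array([627.7, -86.8]), array([76.9, 58.2]), np.float64(84.5)] 20.7
rec [474. 329.] 974 [array([649.2,   5.8]), array([23.5, 19.8]), np.float64(34.3)] 14.6
to (609.8, -86.5, 44, 175) az 0.002 rows 2 t [-0.158 -0.012  1.823]
```

View pics/w5.png

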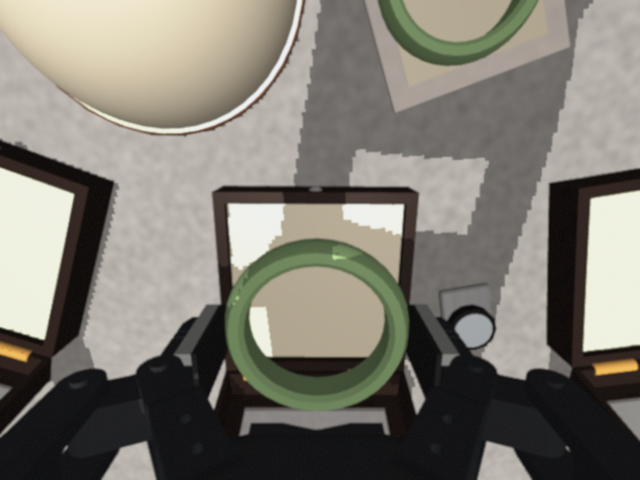

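>>> step_arm(
  moves=[
    {"tx":-0.16,"ty":0,"tz":0.8,"ax":0,"ay":0,"az":0},
    {"tx":0,"ty":0,"tz":0.7,"ax":0,"ay":0,"az":0},
    {"tx":0,"ty":0,"tz":0.3,"ax":0,"ay":0,"az":0},
    {"tx":0,"ty":0,"tz":0,"ax":0,"ay":0,"az":0},
  ],
)

```text
clock: 6.65
eef_pos: [611.3, -86.2, 45.2]
tcp_rot: [3.142, -0.001, 3.058]
contact_force: [0.4, -0.6, -1.1]
opening: 0.859
grasp_force: 70.0
```

>>> step_arm(
  moves=[
    {"tx":0,"ty":0,"tz":0,"ax":0,"ay":0,"az":0},
    {"tx":0,"ty":0,"tz":0,"ax":0,"ay":0,"az":0},
    {"tx":0,"ty":0,"tz":0,"ax":0,"ay":0,"az":0},
  ],
  gripper=1,
)

```text
clock: 7.02
eef_pos: [612.1, -86.1, 46.3]
tcp_rot: [-3.142, 0.001, 3.058]
contact_force: [-0.1, 0.0, 0.1]
opening: 1.0
grasp_force: 0.0
```

>>> step_arm(
  moves=[
    {"tx":0,"ty":0,"tz":-0.7,"ax":0,"ay":0,"az":0},
    {"tx":0,"ty":0,"tz":-1,"ax":0,"ay":0,"az":0},
    {"tx":0,"ty":0,"tz":-1,"ax":0,"ay":0,"az":0},
    {"tx":0,"ty":0,"tz":-1,"ax":0,"ay":0,"az":0},
    {"tx":0,"ty":0,"tz":-1,"ax":0,"ay":0,"az":0},
  ],
)

```text
clock: 7.65
eef_pos: [612.1, -86.1, 165.8]
tcp_rot: [-3.142, 0.001, 3.058]
contact_force: [-0.3, -0.0, -0.2]
opening: 1.004
grasp_force: 0.0
```

```bash
python3 - <<'E'
from h import *
from scipy.spatial.transform import Rotation as Ro
im,d,ci=look('w6')
P=cloud(d,ci)
# cover B geometry: dark points above z 30 in case frame
w=np.radians(175); c=np.array([609.8,-86.5]); ex=np.array([np.cos(w),np.sin(w)]); ey=np.array([-ex[1],ex[0]])
im2,d2,c2=grab('side','s6')
for nm,P in(('wrist',P),('side',cloud(d2,c2))):
    D=P[...,:2]-c; X=D@ex; Y=D@ey; m=(abs(Y)<45)&(X<-45)&(X>-140)&(P[...,2]>30)&(P[...,2]<135)
    for z in range(30,135,10):
        k=m&(P[...,2]>=z)&(P[...,2]<z+10)
        if k.sum()>5: print(nm,z,k.sum(),np.percentile(X[k],[2,50,98]).round(1))
E
```

```text
t 7.65 tcp [612.1 -86.1 165.8] rot [-3.142e+00  1.000e-03  3.058e+00] open 1.004 F [-0.3 -0.  -0.2]
px [415.  40.] n 2718 ctr [467.6  -9.7  32.5] ztop 21.3
px [317. 241.] n 3410 ctr [612.  -85.7  32.6] ztop 36.9
rec [256.  76.] 1628 [array([ 498. , -125.3]), array([ 32.3, 116.3]), np.float64(28.8)] 19.5
rec [ 65. 197.] 16131 [array([ 570.5, -263.2]), array([94.6, 94.6]), np.float64(64.3)] 20.7
rec [575. 217.] 15312 [array([615. , 104.3]), array([94.3, 95.2]), np.float64(4.7)] 20.8
rec [312. 216.] 7160 [array([606.9, -89.2]), array([98.6, 99.1]), np.float64(85.1)] 21.0
rec [317. 240.] 4413 [array([614.3, -85.5]), array([55.9, 57.9]), np.float64(17.6)] 20.6
rec [434. 271.] 640 [array([649.6,   4.3]), array([23.4, 22.6]), np.float64(88.0)] 14.7
wrist 30 1061 [-72.  -70.6 -69. ]
wrist 40 1116 [-73.9 -72.4 -71. ]
wrist 50 1202 [-75.4 -74.1 -72.7]
wrist 60 1371 [-77.  -75.7 -74.3]
wrist 70 1510 [-78.7 -77.3 -75.9]
wrist 80 1683 [-80.4 -78.9 -77.5]
wrist 90 1911 [-81.9 -80.5 -79.1]
wrist 100 1386 [-83.3 -81.9 -80.4]
wrist 120 1886 [-83.1 -71.1 -68.1]
wrist 130 429 [-70.8 -57.1 -55.6]
side 30 72 [-74.2 -69.8 -48.6]
side 40 48 [-76.5 -73.1 -66.5]
side 50 43 [-78.6 -74.3 -71. ]
side 60 50 [-81.  -75.4 -70.5]
side 70 51 [-80.5 -77.5 -74.3]
side 80 49 [-82.6 -79.  -76.1]
side 90 33 [-84.1 -81.3 -78.2]
side 120 127 [-88.7 -79.6 -69.7]
side 130 29 [-81.7 -71.2 -57.5]
```

>>> step_arm(
  moves=[
    {"tx":-0.1,"ty":0,"tz":-1,"ax":0,"ay":0,"az":0},
    {"tx":-1,"ty":0,"tz":0,"ax":0,"ay":0,"az":0},
    {"tx":-1,"ty":0,"tz":0,"ax":0,"ay":0,"az":0},
    {"tx":-1,"ty":0,"tz":0,"ax":0,"ay":0,"az":0},
    {"tx":-1,"ty":0,"tz":0,"ax":0,"ay":0,"az":0},
  ],
  gripper=0,
  newtons=40,
)

```text
clock: 8.38
eef_pos: [714.5, -94.7, 188.3]
tcp_rot: [3.142, -0.0, 3.058]
contact_force: [0.8, 0.5, 0.0]
opening: 0.003
grasp_force: 0.0
```

>>> step_arm(
  moves=[
    {"tx":-0.45,"ty":0,"tz":0,"ax":0,"ay":0,"az":0},
    {"tx":0,"ty":0,"tz":1,"ax":0,"ay":0,"az":0},
    {"tx":0,"ty":0,"tz":0.95,"ax":0,"ay":0,"az":0},
    {"tx":0,"ty":0,"tz":0,"ax":0,"ay":0,"az":0},
  ],
)

```text
clock: 8.88
eef_pos: [723.3, -95.3, 137.6]
tcp_rot: [3.141, -0.005, 3.058]
contact_force: [-1.0, 1.2, 0.5]
opening: -0.004
grasp_force: 0.0
```

```bash
python3 - <<'E'
from h import *
print(r.sense()['eef_pos'],r.sense()['opening'])
im,d,ci=grab('side','s7')
cv2.imwrite('pics/s7c.png',cv2.resize(im[80:330,160:400,::-1],None,fx=2.2,fy=2.2))
E
```

```text
[723.27418775 -95.34651636 137.57988147] -0.0036088630257644343
```

View pics/s7c.png

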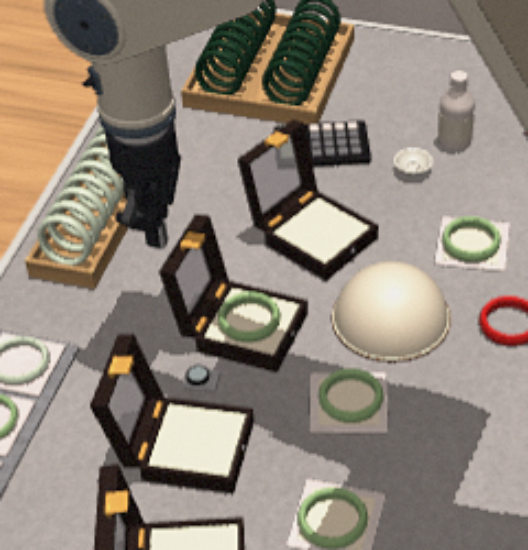

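>>> step_arm(
  moves=[
    {"tx":0.64,"ty":0,"tz":-0.25,"ax":0,"ay":0,"az":0},
    {"tx":0.64,"ty":0,"tz":-0.15,"ax":0,"ay":0,"az":0},
    {"tx":0.64,"ty":0,"tz":-0.05,"ax":0,"ay":0,"az":0},
    {"tx":0.59,"ty":0,"tz":0.08,"ax":0,"ay":0,"az":0},
    {"tx":0.59,"ty":0,"tz":0.08,"ax":0,"ay":0,"az":0},
  ],
)

```text
clock: 9.55
eef_pos: [647.7, -89.2, 149.3]
tcp_rot: [-3.141, 0.003, 3.058]
contact_force: [0.4, -0.2, 2.8]
opening: -0.003
grasp_force: 0.8
```

>>> step_arm(
  moves=[
    {"tx":0.54,"ty":0,"tz":0.25,"ax":0,"ay":0,"az":0},
    {"tx":0.54,"ty":0,"tz":0.25,"ax":0,"ay":0,"az":0},
    {"tx":0.44,"ty":0,"tz":0.4,"ax":0,"ay":0,"az":0},
    {"tx":0.44,"ty":0,"tz":0.4,"ax":0,"ay":0,"az":0},
    {"tx":0.44,"ty":0,"tz":0.66,"ax":0,"ay":0,"az":0},
  ],
)

```text
clock: 10.18
eef_pos: [587.7, -84.1, 97.3]
tcp_rot: [-3.142, 0.0, 3.058]
contact_force: [1.2, 0.6, 1.1]
opening: 0.0
grasp_force: 0.5
```

>>> step_arm(
  moves=[
    {"tx":0.3,"ty":0,"tz":0.74,"ax":0,"ay":0,"az":0},
    {"tx":0.1,"ty":0,"tz":0.2,"ax":0,"ay":0,"az":0},
    {"tx":0,"ty":0,"tz":0,"ax":0,"ay":0,"az":0},
  ],
)

```text
clock: 10.55
eef_pos: [577.5, -83.2, 74.1]
tcp_rot: [3.141, -0.002, 3.058]
contact_force: [-3.3, -1.0, 5.6]
opening: 0.002
grasp_force: 2.3
```

```bash
python3 - <<'E'
from h import *
im,d,ci=look('w8')
w=np.radians(175); c=np.array([609.8,-86.5]); ex=np.array([np.cos(w),np.sin(w)])
print('X',(r.sense()['eef_pos'][:2]-c)@ex)
im,d,ci=grab('side','s8')
cv2.imwrite('pics/s8c.png',cv2.resize(im[150:290,200:400,::-1],None,fx=3,fy=3))
E
```

```text
t 10.55 tcp [577.5 -83.2  74.1] rot [ 3.141e+00 -2.000e-03  3.058e+00] open 0.002 F [-3.3 -1.   5.6]
px [467.  66.] n 7313 ctr [467.5 -10.1  32.3] ztop 21.1
rec [259. 103.] 2530 [array([ 491.6, -107.4]), array([20.6, 94.6]), np.float64(48.4)] 19.5
rec [ 26. 312.] 8043 [array([ 583.7, -236.6]), array([34.5, 94.4]), np.float64(64.1)] 20.8
rec [617. 334.] 6858 [array([618.,  70.]), array([95.2, 29.8]), np.float64(7.5)] 20.9
rec [483. 379.] 505 [array([645.4,   8.2]), array([23.3, 10.7]), np.float64(51.6)] 14.6
X 32.362842491036176
```

View pics/s8c.png

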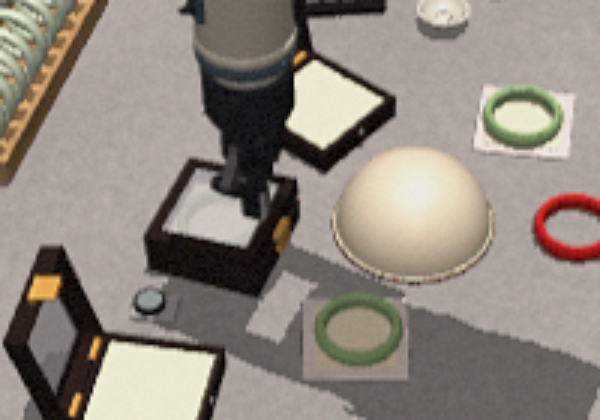

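>>> step_arm(
  moves=[
    {"tx":0.15,"ty":0,"tz":0.12,"ax":0,"ay":0,"az":0},
    {"tx":0,"ty":0,"tz":0.12,"ax":0,"ay":0,"az":0},
    {"tx":0,"ty":0,"tz":0,"ax":0,"ay":0,"az":0},
  ],
)

```text
clock: 11.02
eef_pos: [574.9, -83.0, 68.7]
tcp_rot: [-3.142, 0.001, 3.058]
contact_force: [-0.2, 0.3, -0.3]
opening: -0.001
grasp_force: 0.0
```

>>> step_arm(
  moves=[
    {"tx":0,"ty":0,"tz":0.12,"ax":0,"ay":0,"az":0},
    {"tx":0,"ty":0,"tz":0,"ax":0,"ay":0,"az":0},
  ],
)

```text
clock: 11.28
eef_pos: [574.9, -83.1, 67.3]
tcp_rot: [-3.141, 0.001, 3.058]
contact_force: [-7.0, 0.4, 22.6]
opening: -0.001
grasp_force: 11.4
```

```bash
python3 -c "
from h import *
go((574.9,-83.1,150,175),(466.3,-10,125,184.5),(466.3,-10,25,184.5),(614.9,103.4,120,184.5))"
```

```text
to (574.9, -83.1, 150, 175) az 0.003 rows 4 t [ 0.    0.   -3.31]
to (466.3, -10, 125, 184.5) az -0.106 rows 5 t [4.101 3.256 1.   ]
to (466.3, -10, 25, 184.5) az -0.0 rows 4 t [-0.  0.  4.]
to (614.9, 103.4, 120, 184.5) az -0.0 rows 7 t [-6.282  4.056 -3.8  ]
```

>>> step_arm(
  moves=[
    {"tx":0,"ty":0,"tz":-0.8,"ax":0,"ay":0,"az":0},
    {"tx":0,"ty":0,"tz":-0.8,"ax":0,"ay":0,"az":0},
    {"tx":0,"ty":0,"tz":-0.8,"ax":0,"ay":0,"az":0},
    {"tx":0,"ty":0,"tz":-0.9,"ax":0,"ay":0,"az":-0.103},
  ],
  gripper=1,
)

```text
clock: 11.78
eef_pos: [574.3, -83.0, 148.3]
tcp_rot: [3.141, -0.001, -3.06]
contact_force: [0.2, -0.6, -0.9]
opening: 0.845
grasp_force: 0.0
```

>>> step_arm(
  moves=[
    {"tx":0.82,"ty":0.65,"tz":0,"ax":0,"ay":0,"az":0},
    {"tx":0.82,"ty":0.65,"tz":0,"ax":0,"ay":0,"az":0},
    {"tx":0.82,"ty":0.65,"tz":0.3,"ax":0,"ay":0,"az":0},
    {"tx":0.82,"ty":0.65,"tz":0.3,"ax":0,"ay":0,"az":0},
    {"tx":0.82,"ty":0.65,"tz":0.4,"ax":0,"ay":0,"az":0},
  ],
)

```text
clock: 12.4
eef_pos: [465.4, -9.6, 122.8]
tcp_rot: [-3.142, 0.0, -3.063]
contact_force: [-1.0, -0.5, 0.1]
opening: 1.0
grasp_force: 0.0
```

>>> step_arm(
  moves=[
    {"tx":0,"ty":0,"tz":0,"ax":0,"ay":0,"az":0},
  ],
)

```text
clock: 12.52
eef_pos: [464.0, -9.5, 122.3]
tcp_rot: [3.141, -0.003, -3.062]
contact_force: [0.2, 0.1, -0.2]
opening: 1.002
grasp_force: 0.0
```

```bash
cat >> h.py <<'E'
def cover(P,c,yd):
    w=np.radians(yd); ex=np.array([np.cos(w),np.sin(w)]); ey=np.array([-ex[1],ex[0]])
    D=P[...,:2]-c; X=D@ex; Y=D@ey
    k=(abs(Y)<52)&(abs(X)<52)&(P[...,2]>26)&(P[...,2]<140)
    print('case',c,'n',k.sum(),'z pct',np.percentile(P[...,2][k],[5,50,90,99]).round(1) if k.sum()>20 else '')
    q=k&(P[...,2]>38)
    if q.sum()>30:
        for lo in(-50,-25,0,25): 
            m=q&(X>lo)&(X<lo+25)
            if m.sum()>10: print('  X',lo,np.median(P[...,2][m]).round(1))
E
python3 - <<'E'
from h import *
im,d,ci=look('w9'); go((466.3,-10,25,184.5))
im,d,ci=grab('side','s9'); cover(cloud(d,ci),np.array([609.8,-86.5]),175)
E
```

```text
t 12.53 tcp [464.   -9.5 122.3] rot [ 3.141e+00 -3.000e-03 -3.062e+00] open 1.002 F [ 0.2  0.1 -0.2]
px [585. 241.] n 5679 ctr [443.  160.9  32.4] ztop 20.9
px [317. 256.] n 4226 ctr [465.4  -8.8  32.5] ztop 20.9
rec [191. 259.] 702 [array([479.2, -92.8]), array([ 9.3, 61.1]), np.float64(67.5)] 19.7
rec [  7. 370.] 699 [array([ 567.5, -218.5]), array([16.3, 50.5]), np.float64(63.9)] 21.1
rec [629. 395.] 809 [array([553.6, 218.3]), array([44.8, 21.7]), np.float64(21.4)] 20.9
rec [411. 422.] 1217 [array([588.6,  72.4]), array([37.2, 35.6]), np.float64(5.0)] 20.9
to (466.3, -10, 25, 184.5) az 0.001 rows 4 t [-0.019 -0.006  3.918]
case [609.8 -86.5] n 1217 z pct [33.2 44.3 48.  50.7]
  X -50 44.5
  X -25 44.4
  X 0 44.3
  X 25 45.3
```

>>> step_arm(
  moves=[
    {"tx":0,"ty":0.02,"tz":1,"ax":0,"ay":0,"az":0},
    {"tx":0,"ty":0,"tz":1,"ax":0,"ay":0,"az":0},
    {"tx":0,"ty":0,"tz":1,"ax":0,"ay":0,"az":0},
    {"tx":0,"ty":0,"tz":0.9,"ax":0,"ay":0,"az":0},
    {"tx":0,"ty":0,"tz":0,"ax":0,"ay":0,"az":0},
  ],
)

```text
clock: 13.25
eef_pos: [466.1, -10.0, 24.6]
tcp_rot: [3.141, -0.002, -3.064]
contact_force: [-0.4, 0.3, 0.1]
opening: 1.0
grasp_force: 0.0
```

>>> step_arm(
  moves=[
    {"tx":0,"ty":0,"tz":0,"ax":0,"ay":0,"az":0},
    {"tx":0,"ty":0,"tz":0,"ax":0,"ay":0,"az":0},
    {"tx":0,"ty":0,"tz":0,"ax":0,"ay":0,"az":0},
    {"tx":0,"ty":0,"tz":0,"ax":0,"ay":0,"az":0},
  ],
  gripper=0.7,
  newtons=60,
)

```text
clock: 13.75
eef_pos: [467.1, -9.7, 26.6]
tcp_rot: [-3.141, 0.002, -3.063]
contact_force: [-0.7, -1.8, 7.2]
opening: 0.863
grasp_force: 70.5
```

>>> step_arm(
  moves=[
    {"tx":0,"ty":0,"tz":-0.5,"ax":0,"ay":0,"az":0},
    {"tx":0,"ty":0,"tz":-1,"ax":0,"ay":0,"az":0},
    {"tx":0,"ty":0,"tz":-1,"ax":0,"ay":0,"az":0},
    {"tx":0,"ty":0,"tz":-1,"ax":0,"ay":0,"az":0},
    {"tx":0,"ty":0,"tz":0,"ax":0,"ay":0,"az":0},
  ],
)

```text
clock: 14.38
eef_pos: [467.2, -9.5, 115.3]
tcp_rot: [-3.141, 0.004, -3.063]
contact_force: [0.7, 0.0, -1.1]
opening: 0.859
grasp_force: 70.1
```

```bash
python3 - <<'E'
from h import *
im,d,ci=look('w10'); go((614.9,103.4,90,184.5))
E
```

```text
t 14.38 tcp [467.2  -9.5 115.3] rot [-3.141  0.004 -3.063] open 0.859 F [ 0.7  0.  -1.1]
px [585. 239.] n 5185 ctr [442.9 161.   32.5] ztop 20.9
px [316. 326.] n 12868 ctr [465.9  -9.5  32.4] ztop 109.4
rec [187. 257.] 812 [array([479.7, -93.1]), array([ 9.2, 62.9]), np.float64(66.8)] 19.7
rec [  4. 367.] 263 [array([ 560.3, -212. ]), array([10.5, 31.8]), np.float64(65.6)] 21.3
rec [632. 408.] 909 [array([561.6, 216.7]), array([57.8, 15.6]), np.float64(17.6)] 21.0
rec [403. 422.] 497 [array([586.1,  63.1]), array([30.6, 17.7]), np.float64(4.4)] 21.3
rec [497. 463.] 1171 [array([614.8, 137.5]), array([36.7, 26.4]), np.float64(3.7)] 20.6
to (614.9, 103.4, 90, 184.5) az 0.0 rows 7 t [-6.273  4.037  0.964]
```

>>> step_arm(
  moves=[
    {"tx":-0.9,"ty":0.58,"tz":0,"ax":0,"ay":0,"az":0},
    {"tx":-0.9,"ty":0.58,"tz":0,"ax":0,"ay":0,"az":0},
    {"tx":-0.9,"ty":0.58,"tz":0,"ax":0,"ay":0,"az":0},
    {"tx":-0.9,"ty":0.58,"tz":0,"ax":0,"ay":0,"az":0},
    {"tx":-0.9,"ty":0.58,"tz":0.2,"ax":0,"ay":0,"az":0},
  ],
)

```text
clock: 15.05
eef_pos: [572.5, 72.1, 107.1]
tcp_rot: [-3.142, -0.001, -3.063]
contact_force: [-0.1, -0.5, -0.7]
opening: 0.862
grasp_force: 70.1
```

>>> step_arm(
  moves=[
    {"tx":-0.9,"ty":0.58,"tz":0.3,"ax":0,"ay":0,"az":0},
    {"tx":-0.85,"ty":0.56,"tz":0.46,"ax":0,"ay":0,"az":0},
    {"tx":0,"ty":0,"tz":0.5,"ax":0,"ay":0,"az":0},
    {"tx":0,"ty":0,"tz":0,"ax":0,"ay":0,"az":0},
  ],
)

```text
clock: 15.55
eef_pos: [611.5, 102.8, 74.4]
tcp_rot: [-3.141, -0.005, -3.063]
contact_force: [-1.0, -0.8, -0.5]
opening: 0.859
grasp_force: 70.1
```

```bash
python3 - <<'E'
from h import *
im,d,ci=look('w11'); go((615.5,103.4,43.5,184.5))
E
```

```text
t 15.55 tcp [611.5 102.8  74.4] rot [-3.141 -0.005 -3.063] open 0.859 F [-1.  -0.8 -0.5]
px [484.   4.] n 646 ctr [430.3 161.9  49.9] ztop 18.5
px [316. 327.] n 13211 ctr [610.  102.8  32.4] ztop 68.5
rec [597. 230.] 15218 [array([574.9, 236. ]), array([94. , 43.8]), np.float64(18.1)] 20.8
rec [318. 231.] 8966 [array([588.8, 101.6]), array([50.1, 93.6]), np.float64(3.4)] 20.8
rec [316. 318.] 11679 [array([630.7, 104.7]), array([63.6, 71.4]), np.float64(5.0)] 20.7
rec [132. 333.] 1219 [array([649.8,   4.1]), array([22.9, 23.6]), np.float64(64.8)] 14.5
to (615.5, 103.4, 43.5, 184.5) az -0.0 rows 2 t [-0.143  0.015  1.272]
```

>>> step_arm(
  moves=[
    {"tx":-0.07,"ty":0.02,"tz":0.6,"ax":0,"ay":0,"az":0},
    {"tx":0,"ty":0,"tz":0.4,"ax":0,"ay":0,"az":0},
    {"tx":0,"ty":0,"tz":0.25,"ax":0,"ay":0,"az":0},
    {"tx":0,"ty":0,"tz":0,"ax":0,"ay":0,"az":0},
  ],
)

```text
clock: 16.1
eef_pos: [615.0, 103.9, 44.6]
tcp_rot: [-3.141, -0.001, -3.063]
contact_force: [0.2, 0.1, -1.0]
opening: 0.859
grasp_force: 70.1
```

>>> step_arm(
  moves=[
    {"tx":0,"ty":0,"tz":0,"ax":0,"ay":0,"az":0},
    {"tx":0,"ty":0,"tz":0,"ax":0,"ay":0,"az":0},
    {"tx":0,"ty":0,"tz":0,"ax":0,"ay":0,"az":0},
  ],
  gripper=1,
)

```text
clock: 16.48
eef_pos: [615.7, 104.1, 45.7]
tcp_rot: [3.142, 0.001, -3.063]
contact_force: [-0.1, -1.0, -0.2]
opening: 1.003
grasp_force: 0.0
```

>>> step_arm(
  moves=[
    {"tx":0,"ty":0,"tz":-0.7,"ax":0,"ay":0,"az":0},
    {"tx":0,"ty":0,"tz":-1,"ax":0,"ay":0,"az":0},
    {"tx":0,"ty":0,"tz":-1,"ax":0,"ay":0,"az":0},
    {"tx":0,"ty":0,"tz":-1,"ax":0,"ay":0,"az":0},
    {"tx":0,"ty":0,"tz":-1,"ax":0,"ay":0,"az":0},
  ],
)

```text
clock: 17.1
eef_pos: [615.6, 104.1, 165.1]
tcp_rot: [3.141, 0.001, -3.063]
contact_force: [-0.5, -0.3, 0.3]
opening: 0.996
grasp_force: 0.0
```

```bash
cat >> h.py <<'E'
def lean(P,c,yd):
    w=np.radians(yd); ex=np.array([np.cos(w),np.sin(w)]); ey=np.array([-ex[1],ex[0]])
    D=P[...,:2]-c; X=D@ex; Y=D@ey; m=(abs(Y)<45)&(X<-55)&(X>-140)&(P[...,2]>35)&(P[...,2]<100)
    a=np.polyfit(P[...,2][m],X[m],1); print('lean theta',(np.pi/2-np.arctan(a[0])).round(3),'X at z100',np.polyval(a,100).round(1),'tcp X',((r.sense()['eef_pos'][:2]-c)@ex).round(1),'Y',((r.sense()['eef_pos'][:2]-c)@ey).round(1))
E
python3 - <<'E'
from h import *
im,d,ci=look('w12'); lean(cloud(d,ci),np.array([614.9,103.4]),184.5)
E
```

```text
t 17.1 tcp [615.6 104.1 165.1] rot [ 3.141e+00  1.000e-03 -3.063e+00] open 0.996 F [-0.5 -0.3  0.3]
px [425.  24.] n 2035 ctr [443.5 162.4  33.3] ztop 21.2
px [316. 239.] n 3407 ctr [614.1 104.3  32.6] ztop 36.9
rec [13. 21.] 1074 [array([492.8, -98.2]), array([ 6.2, 39.7]), np.float64(55.6)] 18.4
rec [541. 184.] 17010 [array([566.8, 260. ]), array([94.2, 94.7]), np.float64(18.2)] 20.8
rec [314. 223.] 7053 [array([612.9, 100.9]), array([98.6, 98.5]), np.float64(4.6)] 21.0
rec [316. 238.] 4437 [array([616.4, 104.3]), array([56.9, 56.5]), np.float64(49.9)] 20.6
rec [186. 267.] 697 [array([650.6,   4.4]), array([22.9, 25.3]), np.float64(87.5)] 14.6
lean theta 1.792 X at z100 -86.4 tcp X -2.5 Y -0.8
```

>>> step_arm(
  moves=[
    {"tx":-0.1,"ty":0.03,"tz":-1,"ax":0,"ay":0,"az":0},
    {"tx":-1,"ty":0,"tz":0,"ax":0,"ay":0,"az":0},
    {"tx":-1,"ty":0,"tz":0,"ax":0,"ay":0,"az":0},
    {"tx":-1,"ty":0,"tz":0,"ax":0,"ay":0,"az":0},
    {"tx":-1,"ty":0,"tz":0,"ax":0,"ay":0,"az":0},
  ],
  gripper=0,
  newtons=40,
)

```text
clock: 17.77
eef_pos: [718.4, 112.9, 188.8]
tcp_rot: [3.142, 0.001, -3.063]
contact_force: [-0.1, -0.3, -0.4]
opening: 0.004
grasp_force: 0.0
```

>>> step_arm(
  moves=[
    {"tx":-0.6,"ty":0,"tz":0,"ax":0,"ay":0,"az":0},
    {"tx":0,"ty":0,"tz":0.9,"ax":0,"ay":0,"az":0},
    {"tx":0,"ty":0,"tz":0.8,"ax":0,"ay":0,"az":0},
    {"tx":0,"ty":0,"tz":0,"ax":0,"ay":0,"az":0},
  ],
)

```text
clock: 18.27
eef_pos: [730.0, 113.7, 142.0]
tcp_rot: [-3.141, -0.006, -3.063]
contact_force: [-0.5, 0.4, 0.2]
opening: 0.002
grasp_force: 0.0
```

```bash
python3 - <<'E'
from h import *
im,d,ci=grab('side','s13'); lean(cloud(d,ci),np.array([614.9,103.4]),184.5); print(r.sense()['eef_pos'])
E
```

```text
lean theta 1.798 X at z100 -86.9 tcp X -116.6 Y -1.3
[731.02967317 113.83877612 143.56769704]
```

>>> step_arm(
  moves=[
    {"tx":0.69,"ty":0,"tz":-0.1,"ax":0,"ay":0,"az":0},
    {"tx":0.69,"ty":0,"tz":-0.05,"ax":0,"ay":0,"az":0},
    {"tx":0.69,"ty":0,"tz":-0.05,"ax":0,"ay":0,"az":0},
    {"tx":0.59,"ty":0,"tz":0.08,"ax":0,"ay":0,"az":0},
    {"tx":0.59,"ty":0,"tz":0.08,"ax":0,"ay":0,"az":0},
  ],
)

```text
clock: 18.95
eef_pos: [655.7, 108.0, 152.9]
tcp_rot: [3.141, 0.012, -3.063]
contact_force: [-3.4, -2.0, 32.8]
opening: -0.001
grasp_force: 16.3
```

>>> step_arm(
  moves=[
    {"tx":0.54,"ty":0,"tz":0.25,"ax":0,"ay":0,"az":0},
    {"tx":0.54,"ty":0,"tz":0.25,"ax":0,"ay":0,"az":0},
    {"tx":0.44,"ty":0,"tz":0.4,"ax":0,"ay":0,"az":0},
    {"tx":0.44,"ty":0,"tz":0.4,"ax":0,"ay":0,"az":0},
    {"tx":0.44,"ty":0,"tz":0.66,"ax":0,"ay":0,"az":0},
  ],
)

```text
clock: 19.58
eef_pos: [592.3, 103.1, 99.2]
tcp_rot: [3.141, 0.004, -3.063]
contact_force: [0.9, 0.8, 1.0]
opening: -0.003
grasp_force: 0.6
```

>>> step_arm(
  moves=[
    {"tx":0.3,"ty":0,"tz":0.74,"ax":0,"ay":0,"az":0},
    {"tx":0.2,"ty":0,"tz":0.2,"ax":0,"ay":0,"az":0},
    {"tx":0,"ty":0,"tz":0.12,"ax":0,"ay":0,"az":0},
    {"tx":0,"ty":0,"tz":0.12,"ax":0,"ay":0,"az":0},
    {"tx":0,"ty":0,"tz":0,"ax":0,"ay":0,"az":0},
  ],
)

```text
clock: 20.2
eef_pos: [579.6, 102.0, 68.4]
tcp_rot: [3.142, 0.001, -3.063]
contact_force: [0.0, -0.8, -0.9]
opening: -0.001
grasp_force: 0.0
```

>>> step_arm(
  moves=[
    {"tx":0,"ty":0,"tz":0.1,"ax":0,"ay":0,"az":0},
    {"tx":0,"ty":0,"tz":0,"ax":0,"ay":0,"az":0},
  ],
)

```text
clock: 20.45
eef_pos: [579.8, 102.0, 67.3]
tcp_rot: [3.142, 0.001, -3.063]
contact_force: [-6.0, -1.0, 20.0]
opening: -0.001
grasp_force: 10.1
```

```bash
python3 - <<'E'
from h import *
go((579,100.2,150,184.5),(442.3,161,122,197.8))
E
```

```text
to (579, 100.2, 150, 184.5) az 0.0 rows 4 t [ 0.037 -0.071 -3.308]
to (442.3, 161, 122, 197.8) az -0.148 rows 5 t [4.463 3.987 1.12 ]
```

>>> step_arm(
  moves=[
    {"tx":0,"ty":0,"tz":-0.8,"ax":0,"ay":0,"az":0},
    {"tx":0,"ty":0,"tz":-0.8,"ax":0,"ay":0,"az":0},
    {"tx":0,"ty":0,"tz":-0.8,"ax":0,"ay":0,"az":0},
    {"tx":0,"ty":0,"tz":-0.9,"ax":0,"ay":0,"az":-0.074},
    {"tx":0,"ty":0,"tz":0,"ax":0,"ay":0,"az":-0.074},
  ],
  gripper=1,
)

```text
clock: 21.08
eef_pos: [580.7, 102.2, 150.0]
tcp_rot: [-3.141, 0.004, -2.827]
contact_force: [0.4, -0.9, 0.4]
opening: 0.998
grasp_force: 0.0
```

>>> step_arm(
  moves=[
    {"tx":0.88,"ty":0.79,"tz":0,"ax":0,"ay":0,"az":0},
    {"tx":0.88,"ty":0.79,"tz":0,"ax":0,"ay":0,"az":0},
    {"tx":0.88,"ty":0.79,"tz":0.3,"ax":0,"ay":0,"az":0},
    {"tx":0.88,"ty":0.79,"tz":0.4,"ax":0,"ay":0,"az":0},
    {"tx":0.88,"ty":0.79,"tz":0.4,"ax":0,"ay":0,"az":0},
  ],
)

```text
clock: 21.7
eef_pos: [443.8, 162.7, 120.4]
tcp_rot: [3.142, 0.001, -2.831]
contact_force: [-1.2, 0.1, 0.3]
opening: 0.999
grasp_force: 0.0
```

>>> step_arm(
  moves=[
    {"tx":0,"ty":0,"tz":0,"ax":0,"ay":0,"az":0},
    {"tx":0,"ty":0,"tz":0,"ax":0,"ay":0,"az":0},
  ],
)

```text
clock: 21.95
eef_pos: [445.4, 162.5, 120.8]
tcp_rot: [-3.141, 0.002, -2.83]
contact_force: [0.0, -0.2, 0.0]
opening: 1.005
grasp_force: 0.0
```

```bash
python3 - <<'E'
from h import *
im,d,ci=look('w14'); go((442.9,161,25,197.8))
im,d,ci=grab('side','s14'); P=cloud(d,ci); cover(P,np.array([609.8,-86.5]),175); cover(P,np.array([614.9,103.4]),184.5)
rings(im,d,ci)
E
```

```text
t 21.95 tcp [445.4 162.5 120.8] rot [-3.141e+00  2.000e-03 -2.830e+00] open 1.005 F [ 0.  -0.2  0. ]
px [554. 236.] n 8406 ctr [389.3 294.6  32.4] ztop 30.9
px [318. 249.] n 4329 ctr [442.1 162.9  32.5] ztop 20.9
rec [386. 410.] 4206 [array([547.4, 247.6]), array([51.4, 82.6]), np.float64(17.8)] 20.8
to (442.9, 161, 25, 197.8) az 0.0 rows 4 t [ 0.123 -0.021  3.835]
case [609.8 -86.5] n 1053 z pct [35.9 44.4 47.8 50.5]
  X -50 44.3
  X -25 44.7
  X 0 44.5
  X 25 45.1
case [614.9 103.4] n 1472 z pct [38.3 43.6 47.  49.8]
  X -50 43.4
  X -25 43.5
  X 0 43.6
  X 25 44.2
px [375. 189.] n 221 ctr [ 381.7 -299.    32.6] ztop 23.5
px [311. 317.] n 294 ctr [442.8 167.2  32.9] ztop 22.7
px [319. 367.] n 537 ctr [389.4 299.2  32.5] ztop 32.2
```

>>> step_arm(
  moves=[
    {"tx":0.11,"ty":0.04,"tz":1,"ax":0,"ay":0,"az":0},
    {"tx":0,"ty":0,"tz":1,"ax":0,"ay":0,"az":0},
    {"tx":0,"ty":0,"tz":1,"ax":0,"ay":0,"az":0},
    {"tx":0,"ty":0,"tz":0.85,"ax":0,"ay":0,"az":0},
    {"tx":0,"ty":0,"tz":0,"ax":0,"ay":0,"az":0},
  ],
)

```text
clock: 22.68
eef_pos: [441.3, 161.9, 23.1]
tcp_rot: [-3.141, -0.002, -2.831]
contact_force: [0.0, -0.4, 0.7]
opening: 1.0
grasp_force: 0.0
```

>>> step_arm(
  moves=[
    {"tx":0,"ty":0,"tz":0,"ax":0,"ay":0,"az":0},
    {"tx":0,"ty":0,"tz":0,"ax":0,"ay":0,"az":0},
    {"tx":0,"ty":0,"tz":0,"ax":0,"ay":0,"az":0},
    {"tx":0,"ty":0,"tz":0,"ax":0,"ay":0,"az":0},
  ],
  gripper=0.7,
  newtons=60,
)

```text
clock: 23.18
eef_pos: [442.0, 162.4, 25.3]
tcp_rot: [-3.141, 0.001, -2.831]
contact_force: [-2.5, -3.3, 7.5]
opening: 0.86
grasp_force: 69.0
```

>>> step_arm(
  moves=[
    {"tx":0,"ty":0,"tz":-0.5,"ax":0,"ay":0,"az":0},
    {"tx":0,"ty":0,"tz":-1,"ax":0,"ay":0,"az":0},
    {"tx":0,"ty":0,"tz":-1,"ax":0,"ay":0,"az":0},
    {"tx":0,"ty":0,"tz":-1,"ax":0,"ay":0,"az":0},
    {"tx":0,"ty":0,"tz":0,"ax":0,"ay":0,"az":0},
  ],
)

```text
clock: 23.8
eef_pos: [443.1, 163.0, 114.1]
tcp_rot: [3.141, 0.005, -2.831]
contact_force: [0.9, -0.2, -1.1]
opening: 0.86
grasp_force: 71.0
```

>>> step_arm(
  moves=[
    {"tx":-0.95,"ty":0.36,"tz":0,"ax":0,"ay":0,"az":0},
    {"tx":-0.95,"ty":0.36,"tz":0,"ax":0,"ay":0,"az":0},
    {"tx":-0.95,"ty":0.36,"tz":0,"ax":0,"ay":0,"az":0},
    {"tx":-0.95,"ty":0.36,"tz":0,"ax":0,"ay":0,"az":0},
    {"tx":-0.95,"ty":0.36,"tz":0.2,"ax":0,"ay":0,"az":0},
  ],
)

```text
clock: 24.42
eef_pos: [541.2, 242.1, 106.2]
tcp_rot: [-3.142, -0.0, -2.831]
contact_force: [-0.9, 0.1, -1.6]
opening: 0.859
grasp_force: 71.0
```

>>> step_arm(
  moves=[
    {"tx":-0.95,"ty":0.36,"tz":0.3,"ax":0,"ay":0,"az":0},
    {"tx":0,"ty":0,"tz":0.6,"ax":0,"ay":0,"az":0},
    {"tx":0,"ty":0,"tz":0.5,"ax":0,"ay":0,"az":0},
    {"tx":0,"ty":0,"tz":0,"ax":0,"ay":0,"az":0},
  ],
)

```text
clock: 24.92
eef_pos: [558.6, 256.3, 69.8]
tcp_rot: [-3.141, -0.004, -2.831]
contact_force: [0.5, 0.1, -0.4]
opening: 0.858
grasp_force: 70.9
```

```bash
python3 - <<'E'
from h import *
im,d,ci=look('w15'); go((567.3,260,43.5,197.8))
E
```

```text
t 24.93 tcp [558.6 256.3  69.8] rot [-3.141 -0.004 -2.831] open 0.858 F [ 0.5  0.1 -0.4]
px [529.  18.] n 4355 ctr [380.9 292.3  42.3] ztop 31.1
px [316. 331.] n 13398 ctr [558.7 256.5  32.4] ztop 65.3
rec [319. 242.] 7531 [array([543.6, 252.1]), array([45.1, 93.4]), np.float64(17.8)] 20.7
rec [316. 324.] 11855 [array([578.1, 262.8]), array([68. , 66.7]), np.float64(67.6)] 20.7
to (567.3, 260, 43.5, 197.8) az 0.0 rows 2 t [-0.344  0.031  1.089]
```

>>> step_arm(
  moves=[
    {"tx":-0.27,"ty":0.02,"tz":0.5,"ax":0,"ay":0,"az":0},
    {"tx":0,"ty":0,"tz":0.4,"ax":0,"ay":0,"az":0},
    {"tx":0,"ty":0,"tz":0.25,"ax":0,"ay":0,"az":0},
    {"tx":0,"ty":0,"tz":0,"ax":0,"ay":0,"az":0},
  ],
)

```text
clock: 25.48
eef_pos: [566.5, 259.8, 42.2]
tcp_rot: [-3.141, -0.001, -2.831]
contact_force: [1.3, 0.3, -0.4]
opening: 0.862
grasp_force: 71.0
```

>>> step_arm(
  moves=[
    {"tx":0,"ty":0,"tz":0,"ax":0,"ay":0,"az":0},
    {"tx":0,"ty":0,"tz":0,"ax":0,"ay":0,"az":0},
    {"tx":0,"ty":0,"tz":0,"ax":0,"ay":0,"az":0},
  ],
  gripper=1,
)

```text
clock: 25.85
eef_pos: [566.9, 260.0, 43.1]
tcp_rot: [3.142, 0.0, -2.831]
contact_force: [0.8, 0.0, -0.1]
opening: 1.0
grasp_force: 0.0
```

>>> step_arm(
  moves=[
    {"tx":0,"ty":0,"tz":-0.7,"ax":0,"ay":0,"az":0},
    {"tx":0,"ty":0,"tz":-1,"ax":0,"ay":0,"az":0},
    {"tx":0,"ty":0,"tz":-1,"ax":0,"ay":0,"az":0},
    {"tx":0,"ty":0,"tz":-1,"ax":0,"ay":0,"az":0},
    {"tx":0,"ty":0,"tz":-1,"ax":0,"ay":0,"az":0},
  ],
)

```text
clock: 26.48
eef_pos: [566.9, 260.1, 162.5]
tcp_rot: [3.141, 0.001, -2.831]
contact_force: [0.5, -0.3, -0.5]
opening: 1.001
grasp_force: 0.0
```

```bash
python3 - <<'E'
from h import *
im,d,ci=look('w16'); lean(cloud(d,ci),np.array([567,260]),197.8)
E
```

```text
t 26.48 tcp [566.9 260.1 162.5] rot [ 3.141e+00  1.000e-03 -2.831e+00] open 1.001 F [ 0.5 -0.3 -0.5]
px [454.  31.] n 2945 ctr [390.9 295.8  31.9] ztop 31.2
px [316. 243.] n 3464 ctr [566.8 260.4  32.6] ztop 36.9
rec [314. 221.] 7303 [array([563.9, 256.5]), array([101.1,  98.2]), np.float64(18.6)] 21.0
rec [316. 241.] 4500 [array([568.9, 261. ]), array([56.8, 56.6]), np.float64(57.8)] 20.6
lean theta 1.703 X at z100 -78.6 tcp X -1.7 Y -0.3
```

>>> step_arm(
  moves=[
    {"tx":-0.1,"ty":0,"tz":-1,"ax":0,"ay":0,"az":0},
    {"tx":-1,"ty":0,"tz":0,"ax":0,"ay":0,"az":0},
    {"tx":-1,"ty":0,"tz":0,"ax":0,"ay":0,"az":0},
    {"tx":-1,"ty":0,"tz":0,"ax":0,"ay":0,"az":0},
    {"tx":-1,"ty":0,"tz":0,"ax":0,"ay":0,"az":0},
  ],
  gripper=0,
  newtons=40,
)

```text
clock: 27.15
eef_pos: [665.1, 291.6, 186.2]
tcp_rot: [3.142, 0.001, -2.831]
contact_force: [0.2, -0.8, 0.4]
opening: 0.003
grasp_force: 0.0
```

>>> step_arm(
  moves=[
    {"tx":-0.55,"ty":0,"tz":0,"ax":0,"ay":0,"az":0},
    {"tx":0,"ty":0,"tz":0.9,"ax":0,"ay":0,"az":0},
    {"tx":0,"ty":0,"tz":0.8,"ax":0,"ay":0,"az":0},
    {"tx":0,"ty":0,"tz":0,"ax":0,"ay":0,"az":0},
    {"tx":0,"ty":0,"tz":0,"ax":0,"ay":0,"az":0},
  ],
)

```text
clock: 27.78
eef_pos: [677.1, 295.5, 142.6]
tcp_rot: [-3.142, -0.001, -2.831]
contact_force: [-0.2, 0.2, 0.6]
opening: 0.005
grasp_force: 0.0
```

```bash
python3 - <<'E'
from h import *
w=np.radians(197.8); p=r.sense()['eef_pos']; print(p,(p[:2]-[567,260])@[np.cos(w),np.sin(w)],(p[:2]-[567,260])@[-np.sin(w),np.cos(w)])
E
```

```text
[677.12081376 295.4686415  142.618322  ] -115.69186071293248 -0.10732034773711645
```

>>> step_arm(
  moves=[
    {"tx":0.67,"ty":0,"tz":-0.05,"ax":0,"ay":0,"az":0},
    {"tx":0.67,"ty":0,"tz":-0.05,"ax":0,"ay":0,"az":0},
    {"tx":0.67,"ty":0,"tz":-0.05,"ax":0,"ay":0,"az":0},
    {"tx":0.59,"ty":0,"tz":0.08,"ax":0,"ay":0,"az":0},
    {"tx":0.59,"ty":0,"tz":0.08,"ax":0,"ay":0,"az":0},
  ],
)

```text
clock: 28.4
eef_pos: [601.2, 271.1, 143.0]
tcp_rot: [3.141, 0.001, -2.831]
contact_force: [1.0, 0.5, 0.1]
opening: -0.001
grasp_force: 0.3
```

>>> step_arm(
  moves=[
    {"tx":0.54,"ty":0,"tz":0.25,"ax":0,"ay":0,"az":0},
    {"tx":0.54,"ty":0,"tz":0.25,"ax":0,"ay":0,"az":0},
    {"tx":0.44,"ty":0,"tz":0.4,"ax":0,"ay":0,"az":0},
    {"tx":0.44,"ty":0,"tz":0.4,"ax":0,"ay":0,"az":0},
    {"tx":0.44,"ty":0,"tz":0.66,"ax":0,"ay":0,"az":0},
  ],
)

```text
clock: 29.02
eef_pos: [544.0, 252.6, 93.0]
tcp_rot: [3.142, 0.001, -2.831]
contact_force: [0.7, -0.2, 0.3]
opening: 0.001
grasp_force: 0.5
```

>>> step_arm(
  moves=[
    {"tx":0.3,"ty":0,"tz":0.74,"ax":0,"ay":0,"az":0},
    {"tx":0.2,"ty":0,"tz":0.2,"ax":0,"ay":0,"az":0},
    {"tx":0,"ty":0,"tz":0.12,"ax":0,"ay":0,"az":0},
    {"tx":0,"ty":0,"tz":0.12,"ax":0,"ay":0,"az":0},
    {"tx":0,"ty":0,"tz":0,"ax":0,"ay":0,"az":0},
  ],
)

```text
clock: 29.65
eef_pos: [530.8, 248.3, 66.8]
tcp_rot: [-3.141, -0.004, -2.831]
contact_force: [-15.8, -6.2, 38.2]
opening: -0.003
grasp_force: 19.4
```

>>> step_arm(
  moves=[
    {"tx":0,"ty":0,"tz":0.1,"ax":0,"ay":0,"az":0},
    {"tx":0,"ty":0,"tz":0,"ax":0,"ay":0,"az":0},
  ],
)

```text
clock: 29.9
eef_pos: [530.8, 248.4, 66.1]
tcp_rot: [-3.141, -0.004, -2.831]
contact_force: [-22.0, -8.7, 60.2]
opening: -0.003
grasp_force: 30.2
```

```bash
python3 - <<'E'
from h import *
p=r.sense()['eef_pos']; print(p)
go((p[0],p[1],170,197.8),(451,-100,220,154),(381.3,-302.4,122,154))
E
```

```text
[530.80814814 248.39677641  66.09197585]
to (np.float64(530.8081481427619), np.float64(248.39677641043014), 170, 197.8) az 0.0 rows 5 t [-0.     0.    -4.156]
to (451, -100, 220, 154) az 0.487 rows 14 t [ -3.24  -13.925  -2.   ]
to (381.3, -302.4, 122, 154) az -0.0 rows 9 t [-1.043 -8.499  3.92 ]
```

```bash
cat >> h.py <<'E'
def dome(P,im,g=(451.5,-151)):
    h=cv2.cvtColor(im,cv2.COLOR_RGB2HSV)
    D=np.linalg.norm(P-np.array([*g,0]),axis=2); m=(abs(D-70)<6)&(P[...,2]>12)&(P[...,2]<69)&~green(im); q=P[m]
    f=lambda p:np.sqrt(((q-[p[0],p[1],p[2]])**2).sum(1))-70
    s=least_squares(f,[*g,1],loss='soft_l1',f_scale=1); print('dome',s.x.round(1),m.sum(),np.median(abs(s.fun)).round(2),np.median(q,0).round())
E
python3 - <<'E'
from h import *
for s in('w2','w3','w4','w6','w9','s7','s9','s14'):
    im,d,ci=load(s); print(s,end=' '); dome(cloud(d,ci),im)
go((530,248,150,197.8),(389.8,295,130,197.8))
E
```

```text
w2 dome [ 451.5 -151.     0.9] 12695 0.31 [ 445. -151.   51.]
w3 dome [ 451.8 -150.9    1. ] 19423 0.28 [ 427. -148.   51.]
w4 dome [ 452.  -150.8    1.1] 21873 0.27 [ 427. -149.   54.]
w6 dome [ 451.7 -151.2    1.2] 19723 0.36 [ 486. -143.   51.]
w9 dome [ 451.9 -151.2    1. ] 34324 0.35 [ 434. -124.   52.]
s7 dome [ 452.6 -151.2    1.3] 1462 1.58 [ 445. -119.   46.]
s9 dome [ 452.5 -150.8    1. ] 1117 1.67 [ 431. -116.   46.]
s14 dome [ 452.6 -150.8    0.9] 964 1.68 [ 425. -117.   47.]
to (530, 248, 150, 197.8) az 0.0 rows 4 t [ 0.036 -0.005 -3.356]
to (389.8, 295, 130, 197.8) az -0.0 rows 5 t [4.765 3.504 0.8  ]
```

>>> step_arm(
  moves=[
    {"tx":0,"ty":0,"tz":-0.8,"ax":0,"ay":0,"az":0},
    {"tx":0,"ty":0,"tz":-0.8,"ax":0,"ay":0,"az":0},
    {"tx":0,"ty":0,"tz":-0.8,"ax":0,"ay":0,"az":0},
    {"tx":0,"ty":0,"tz":-0.9,"ax":0,"ay":0,"az":0},
  ],
  gripper=1,
)

```text
clock: 30.4
eef_pos: [532.4, 248.9, 144.7]
tcp_rot: [-3.142, -0.0, -2.831]
contact_force: [-0.6, -0.3, 0.4]
opening: 0.846
grasp_force: 0.0
```

>>> step_arm(
  moves=[
    {"tx":0.95,"ty":0.7,"tz":0,"ax":0,"ay":0,"az":0},
    {"tx":0.95,"ty":0.7,"tz":0,"ax":0,"ay":0,"az":0},
    {"tx":0.95,"ty":0.7,"tz":0.2,"ax":0,"ay":0,"az":0},
    {"tx":0.95,"ty":0.7,"tz":0.3,"ax":0,"ay":0,"az":0},
    {"tx":0.95,"ty":0.7,"tz":0.3,"ax":0,"ay":0,"az":0},
  ],
)

```text
clock: 31.02
eef_pos: [391.9, 296.2, 124.1]
tcp_rot: [3.141, 0.0, -2.831]
contact_force: [-0.8, 0.4, 0.5]
opening: 1.004
grasp_force: 0.0
```

>>> step_arm(
  moves=[
    {"tx":0,"ty":0,"tz":0,"ax":0,"ay":0,"az":0},
    {"tx":0,"ty":0,"tz":0,"ax":0,"ay":0,"az":0},
    {"tx":0,"ty":0,"tz":0,"ax":0,"ay":0,"az":0},
  ],
)

```text
clock: 31.4
eef_pos: [393.7, 296.0, 124.4]
tcp_rot: [3.141, 0.001, -2.831]
contact_force: [0.4, -0.3, 0.9]
opening: 0.996
grasp_force: 0.0
```

```bash
python3 - <<'E'
from h import *
im,d,ci=look('w17'); go((389.8,295,30,197.8))
im,d,ci=grab('side','s17'); P=cloud(d,ci); cover(P,np.array([567,260]),197.8)
rings(im,d,ci)
E
```

```text
t 31.4 tcp [393.7 296.  124.4] rot [ 3.141e+00  1.000e-03 -2.831e+00] open 0.996 F [ 0.4 -0.3  0.9]
px [318. 250.] n 5165 ctr [388.2 296.   32.2] ztop 30.9
to (389.8, 295, 30, 197.8) az -0.0 rows 4 t [0.157 0.012 3.773]
case [567 260] n 1810 z pct [38.4 43.3 46.4 49.1]
  X -50 43.2
  X -25 43.3
  X 0 43.4
  X 25 43.8
px [319. 370.] n 419 ctr [389.1 299.3  32.4] ztop 32.4
```

>>> step_arm(
  moves=[
    {"tx":0.2,"ty":0.06,"tz":1,"ax":0,"ay":0,"az":0},
    {"tx":0,"ty":0,"tz":1,"ax":0,"ay":0,"az":0},
    {"tx":0,"ty":0,"tz":1,"ax":0,"ay":0,"az":0},
    {"tx":0,"ty":0,"tz":0.75,"ax":0,"ay":0,"az":0},
    {"tx":0,"ty":0,"tz":0,"ax":0,"ay":0,"az":0},
  ],
)

```text
clock: 32.12
eef_pos: [387.1, 295.1, 29.2]
tcp_rot: [-3.141, -0.002, -2.831]
contact_force: [0.2, 0.0, 0.6]
opening: 1.001
grasp_force: 0.0
```

>>> step_arm(
  moves=[
    {"tx":0,"ty":0,"tz":0,"ax":0,"ay":0,"az":0},
    {"tx":0,"ty":0,"tz":0,"ax":0,"ay":0,"az":0},
    {"tx":0,"ty":0,"tz":0,"ax":0,"ay":0,"az":0},
    {"tx":0,"ty":0,"tz":0,"ax":0,"ay":0,"az":0},
  ],
  gripper=0.7,
  newtons=60,
)

```text
clock: 32.62
eef_pos: [387.7, 295.6, 31.5]
tcp_rot: [-3.141, 0.0, -2.831]
contact_force: [-0.1, -3.3, 5.6]
opening: 0.876
grasp_force: 68.1
```

>>> step_arm(
  moves=[
    {"tx":0,"ty":0,"tz":-0.5,"ax":0,"ay":0,"az":0},
    {"tx":0,"ty":0,"tz":-1,"ax":0,"ay":0,"az":0},
    {"tx":0,"ty":0,"tz":-1,"ax":0,"ay":0,"az":0},
    {"tx":0,"ty":0,"tz":-1,"ax":0,"ay":0,"az":0},
    {"tx":0,"ty":0,"tz":-1,"ax":0,"ay":0,"az":0},
  ],
)

```text
clock: 33.25
eef_pos: [387.7, 296.0, 145.0]
tcp_rot: [3.141, 0.002, -2.831]
contact_force: [-0.5, -0.2, -2.4]
opening: 0.873
grasp_force: 70.9
```

>>> step_arm(
  moves=[
    {"tx":0,"ty":0,"tz":0,"ax":0,"ay":0,"az":0.11},
    {"tx":0,"ty":0,"tz":0,"ax":0,"ay":0,"az":0.088},
    {"tx":0,"ty":0,"tz":0,"ax":0,"ay":0,"az":0},
  ],
)

```text
clock: 33.62
eef_pos: [387.8, 296.0, 144.0]
tcp_rot: [3.141, 0.001, -3.141]
contact_force: [0.7, 0.0, -1.9]
opening: 0.866
grasp_force: 70.9
```

```bash
python3 - <<'E'
from h import *
im,d,ci=look('w18'); go((452,-80,130,180),(452,-151,110,180))
E
```

```text
t 33.62 tcp [387.8 296.  144. ] rot [ 3.141e+00  1.000e-03 -3.141e+00] open 0.866 F [ 0.7  0.  -1.9]
px [316. 337.] n 16738 ctr [388.2 296.1  32.2] ztop 143.1
to (452, -80, 130, 180) az 0.002 rows 16 t [ -2.573 -15.038   0.549]
to (452, -151, 110, 180) az -0.0 rows 3 t [-0.   -2.84  0.8 ]
```

>>> step_arm(
  moves=[
    {"tx":-0.14,"ty":-0.99,"tz":0,"ax":0,"ay":0,"az":0},
    {"tx":-0.14,"ty":-0.99,"tz":0,"ax":0,"ay":0,"az":0},
    {"tx":-0.14,"ty":-0.99,"tz":0,"ax":0,"ay":0,"az":0},
    {"tx":-0.14,"ty":-0.99,"tz":0,"ax":0,"ay":0,"az":0},
    {"tx":-0.14,"ty":-0.99,"tz":0,"ax":0,"ay":0,"az":0},
  ],
)

```text
clock: 34.3
eef_pos: [405.1, 171.3, 143.2]
tcp_rot: [3.141, 0.0, -3.138]
contact_force: [-0.4, 1.0, -1.2]
opening: 0.872
grasp_force: 71.0
```

>>> step_arm(
  moves=[
    {"tx":-0.14,"ty":-0.99,"tz":0,"ax":0,"ay":0,"az":0},
    {"tx":-0.14,"ty":-0.99,"tz":0,"ax":0,"ay":0,"az":0},
    {"tx":-0.14,"ty":-0.99,"tz":0,"ax":0,"ay":0,"az":0},
    {"tx":-0.14,"ty":-0.99,"tz":0,"ax":0,"ay":0,"az":0},
    {"tx":-0.14,"ty":-0.99,"tz":0,"ax":0,"ay":0,"az":0},
  ],
)

```text
clock: 34.92
eef_pos: [422.7, 47.5, 143.2]
tcp_rot: [3.141, 0.001, -3.138]
contact_force: [1.3, 0.6, -2.7]
opening: 0.871
grasp_force: 71.0
```

>>> step_arm(
  moves=[
    {"tx":-0.14,"ty":-0.99,"tz":0,"ax":0,"ay":0,"az":0},
    {"tx":-0.14,"ty":-0.99,"tz":0,"ax":0,"ay":0,"az":0},
    {"tx":-0.14,"ty":-0.99,"tz":0,"ax":0,"ay":0,"az":0},
    {"tx":-0.14,"ty":-0.99,"tz":0,"ax":0,"ay":0,"az":0},
    {"tx":-0.14,"ty":-0.99,"tz":0,"ax":0,"ay":0,"az":0},
  ],
)

```text
clock: 35.55
eef_pos: [440.2, -76.3, 143.2]
tcp_rot: [-3.142, 0.0, -3.138]
contact_force: [0.0, 0.8, -1.0]
opening: 0.869
grasp_force: 71.0
```

>>> step_arm(
  moves=[
    {"tx":-0.14,"ty":-0.99,"tz":0,"ax":0,"ay":0,"az":0},
    {"tx":-0.14,"ty":-0.99,"tz":0,"ax":0,"ay":0,"az":0},
    {"tx":-0.14,"ty":-0.99,"tz":0,"ax":0,"ay":0,"az":0},
    {"tx":0,"ty":0,"tz":0,"ax":0,"ay":0,"az":0},
    {"tx":0,"ty":0,"tz":0,"ax":0,"ay":0,"az":0},
  ],
)

```text
clock: 36.17
eef_pos: [450.1, -149.3, 142.8]
tcp_rot: [3.141, -0.0, -3.141]
contact_force: [0.1, -0.3, -1.1]
opening: 0.875
grasp_force: 71.0
```

>>> step_arm(
  moves=[
    {"tx":0,"ty":0,"tz":0,"ax":0,"ay":0,"az":0},
    {"tx":0,"ty":0,"tz":0,"ax":0,"ay":0,"az":0},
  ],
)

```text
clock: 36.42
eef_pos: [450.4, -149.1, 142.8]
tcp_rot: [3.142, -0.0, -3.14]
contact_force: [0.2, 0.3, -1.4]
opening: 0.871
grasp_force: 71.0
```

```bash
python3 - <<'E'
from h import *
im,d,ci=look('w19'); dome(cloud(d,ci),im); go((451.8,-151,93,180))
P=cloud(d,ci); m=green(im)&(P[...,2]>130); q=P[m]; t=q[q[:,2]>np.percentile(q[:,2],95)-4]
A=np.c_[t[:,:2]-t[:,:2].mean(0),np.ones(len(t))]; print('tilt',np.linalg.lstsq(A,t[:,2],rcond=None)[0].round(4))
E
```

```text
t 36.42 tcp [ 450.4 -149.1  142.8] rot [ 3.142 -0.    -3.14 ] open 0.871 F [ 0.2  0.3 -1.4]
px [ 72. 137.] n 5935 ctr [ 381.4 -302.3   32.6] ztop 21.0
px [316. 337.] n 16804 ctr [ 450.8 -149.    32.1] ztop 141.9
rec [136. 351.] 1528 [array([ 538.3, -283.1]), array([29.2, 54.4]), np.float64(64.2)] 20.7
rec [222. 392.] 1063 [array([ 570.1, -222.3]), array([19.7, 58. ]), np.float64(66.7)] 20.7
rec [495. 466.] 503 [array([651.2,   5.5]), array([24.2, 25.4]), np.float64(76.7)] 14.4
dome [ 452.  -150.9    1.1] 22447 0.27 [ 425. -151.   53.]
to (451.8, -151, 93, 180) az 0.001 rows 2 t [-0.055 -0.072  1.993]
tilt [1.000000e-04 1.900000e-03 1.407363e+02]
```

>>> step_arm(
  moves=[
    {"tx":-0.045,"ty":-0.076,"tz":0.6,"ax":0,"ay":0,"az":0},
    {"tx":0,"ty":0,"tz":0.6,"ax":0,"ay":0,"az":0},
    {"tx":0,"ty":0,"tz":0.5,"ax":0,"ay":0,"az":0},
    {"tx":0,"ty":0,"tz":0.15,"ax":0,"ay":0,"az":0},
    {"tx":0,"ty":0,"tz":0,"ax":0,"ay":0,"az":0},
  ],
)

```text
clock: 37.1
eef_pos: [451.4, -151.5, 96.1]
tcp_rot: [3.141, -0.001, -3.142]
contact_force: [-0.7, 0.5, -1.7]
opening: 0.87
grasp_force: 71.0
```

>>> step_arm(
  moves=[
    {"tx":0,"ty":0,"tz":0,"ax":0,"ay":0,"az":0},
    {"tx":0,"ty":0,"tz":0,"ax":0,"ay":0,"az":0},
    {"tx":0,"ty":0,"tz":0,"ax":0,"ay":0,"az":0},
  ],
)

```text
clock: 37.48
eef_pos: [451.8, -151.7, 96.8]
tcp_rot: [-3.141, 0.001, 3.142]
contact_force: [0.2, -0.1, -2.0]
opening: 0.874
grasp_force: 71.0
```

```bash
python3 - <<'E'
from h import *
im,d,ci=look('w20'); dome(cloud(d,ci),im); go((451.8,-151,93,180))
E
```

```text
t 37.48 tcp [ 451.8 -151.7   96.8] rot [-3.141e+00  1.000e-03  3.142e+00] open 0.874 F [ 0.2 -0.1 -2. ]
px [ 58. 142.] n 5446 ctr [ 381.4 -301.9   32.4] ztop 20.9
px [316. 337.] n 16902 ctr [ 452.2 -151.5   32.1] ztop 95.9
rec [110. 372.] 272 [array([ 516.5, -277.3]), array([14.4, 20.1]), np.float64(10.7)] 21.4
rec [224. 419.] 323 [array([ 553.3, -210.3]), array([26. , 13.3]), np.float64(20.5)] 21.1
rec [129. 464.] 1324 [array([ 590.1, -281.5]), array([35.1, 32.1]), np.float64(89.0)] 20.5
dome [ 451.9 -151.1    1.1] 28817 0.26 [ 419. -152.   52.]
to (451.8, -151, 93, 180) az -0.0 rows 1 t [-0.002  0.025  0.151]
```

>>> step_arm(
  moves=[
    {"tx":0,"ty":0.016,"tz":0.1,"ax":0,"ay":0,"az":0},
    {"tx":0,"ty":0,"tz":0.08,"ax":0,"ay":0,"az":0},
    {"tx":0,"ty":0,"tz":0,"ax":0,"ay":0,"az":0},
    {"tx":0,"ty":0,"tz":0,"ax":0,"ay":0,"az":0},
  ],
)

```text
clock: 38.02
eef_pos: [451.7, -151.2, 92.1]
tcp_rot: [-3.142, 0.0, -3.142]
contact_force: [-0.7, -0.0, 2.2]
opening: 0.87
grasp_force: 71.4
```

Contact force has gone from −2 to +2 N, so it is seated. Releasing.

>>> step_arm(
  moves=[
    {"tx":0,"ty":0,"tz":0,"ax":0,"ay":0,"az":0},
    {"tx":0,"ty":0,"tz":0,"ax":0,"ay":0,"az":0},
  ],
  newtons=20,
)

```text
clock: 38.28
eef_pos: [451.7, -151.2, 92.1]
tcp_rot: [-3.142, 0.0, -3.142]
contact_force: [-0.4, -0.0, 1.3]
opening: 0.872
grasp_force: 71.4
```

>>> step_arm(
  moves=[
    {"tx":0,"ty":0,"tz":0,"ax":0,"ay":0,"az":0},
    {"tx":0,"ty":0,"tz":0,"ax":0,"ay":0,"az":0},
    {"tx":0,"ty":0,"tz":0,"ax":0,"ay":0,"az":0},
    {"tx":0,"ty":0,"tz":0,"ax":0,"ay":0,"az":0},
  ],
  gripper=1,
)

```text
clock: 38.78
eef_pos: [451.6, -151.2, 92.0]
tcp_rot: [3.142, -0.0, 3.142]
contact_force: [0.7, -0.5, 0.1]
opening: 1.004
grasp_force: 0.0
```

>>> step_arm(
  moves=[
    {"tx":0,"ty":0,"tz":-0.4,"ax":0,"ay":0,"az":0},
    {"tx":0,"ty":0,"tz":-0.6,"ax":0,"ay":0,"az":0},
    {"tx":0,"ty":0,"tz":-1,"ax":0,"ay":0,"az":0},
    {"tx":0,"ty":0,"tz":-1,"ax":0,"ay":0,"az":0},
    {"tx":0,"ty":0,"tz":0,"ax":0,"ay":0,"az":0},
  ],
)

```text
clock: 39.4
eef_pos: [453.1, -151.7, 169.7]
tcp_rot: [-3.14, 0.005, -3.142]
contact_force: [0.3, -0.1, 0.4]
opening: 1.003
grasp_force: 0.0
```

```bash
cat >> h.py <<'E'
def tilt(im,d,ci,z0,z1):
    P=cloud(d,ci); m=green(im)&(P[...,2]>z0)&(P[...,2]<z1)&(np.hypot(P[...,0]-452,P[...,1]+151)<60); q=P[m]; t=q[q[:,2]>np.percentile(q[:,2],95)-5]
    A=np.c_[t[:,:2]-t[:,:2].mean(0),np.ones(len(t))]; print('tilt',np.linalg.lstsq(A,t[:,2],rcond=None)[0].round(4))
E
python3 - <<'E'
from h import *
im,d,ci=look('w21'); tilt(im,d,ci,70,110); go((451.8,-151,170,154),(381.4,-302.3,122,154))
E
```

```text
t 39.4 tcp [ 453.1 -151.7  169.7] rot [-3.14   0.005 -3.142] open 1.003 F [ 0.3 -0.1  0.4]
px [100. 132.] n 4580 ctr [ 381.3 -302.3   32.6] ztop 21.0
px [318. 264.] n 6253 ctr [ 452.8 -150.8   32.3] ztop 91.6
rec [151. 330.] 1128 [array([ 543.4, -288.3]), array([25.1, 68.2]), np.float64(62.2)] 20.7
rec [220. 376.] 3321 [array([ 581.8, -239.8]), array([40.6, 95.6]), np.float64(64.3)] 20.7
tilt [-1.52000e-02 -1.10000e-03  8.99638e+01]
to (451.8, -151, 170, 154) az 0.289 rows 3 t [ 0.025  0.007 -0.063]
to (381.4, -302.3, 122, 154) az -0.0 rows 7 t [-0.122 -6.674  1.92 ]
```

>>> step_arm(
  moves=[
    {"tx":0,"ty":0,"tz":0,"ax":0,"ay":0,"az":0.097},
    {"tx":0,"ty":0,"tz":0,"ax":0,"ay":0,"az":0.096},
    {"tx":0,"ty":0,"tz":0,"ax":0,"ay":0,"az":0.096},
    {"tx":0,"ty":-0.95,"tz":0,"ax":0,"ay":0,"az":0},
    {"tx":0,"ty":-0.95,"tz":0,"ax":0,"ay":0,"az":0},
  ],
)

```text
clock: 40.08
eef_pos: [430.0, -194.0, 166.3]
tcp_rot: [-3.142, -0.001, 2.688]
contact_force: [0.7, -0.3, -0.4]
opening: 1.0
grasp_force: 0.0
```

>>> step_arm(
  moves=[
    {"tx":0,"ty":-0.95,"tz":0,"ax":0,"ay":0,"az":0},
    {"tx":0,"ty":-0.95,"tz":0,"ax":0,"ay":0,"az":0},
    {"tx":-0.06,"ty":-0.95,"tz":0.6,"ax":0,"ay":0,"az":0},
    {"tx":-0.06,"ty":-0.95,"tz":0.7,"ax":0,"ay":0,"az":0},
    {"tx":0,"ty":-0.95,"tz":0.6,"ax":0,"ay":0,"az":0},
  ],
)

```text
clock: 40.7
eef_pos: [380.6, -302.2, 118.4]
tcp_rot: [3.141, -0.001, 2.688]
contact_force: [0.1, 0.3, 0.6]
opening: 0.996
grasp_force: 0.0
```

>>> step_arm(
  moves=[
    {"tx":0,"ty":0,"tz":0,"ax":0,"ay":0,"az":0},
    {"tx":0,"ty":0,"tz":0,"ax":0,"ay":0,"az":0},
    {"tx":0,"ty":0,"tz":0,"ax":0,"ay":0,"az":0},
  ],
)

```text
clock: 41.08
eef_pos: [381.8, -301.4, 119.9]
tcp_rot: [3.142, 0.0, 2.688]
contact_force: [-1.2, 0.5, 0.2]
opening: 1.0
grasp_force: 0.0
```

```bash
python3 - <<'E'
from h import *
im,d,ci=look('w22'); go((381.4,-302.3,25,154)); print(r.sense()['qpos'].round(2))
E
```

```text
t 41.08 tcp [ 381.8 -301.4  119.9] rot [3.142 0.    2.688] open 1.0 F [-1.2  0.5  0.2]
px [313. 253.] n 4285 ctr [ 380.3 -303.2   32.4] ztop 20.9
px [610. 292.] n 6103 ctr [ 452.5 -150.3   34.6] ztop 91.1
rec [485. 308.] 302 [array([ 468. , -215.8]), array([36.6,  5.4]), np.float64(9.5)] 19.9
rec [424. 417.] 690 [array([ 530.3, -284.7]), array([21.6, 41.8]), np.float64(62.4)] 21.2
rec [227. 422.] 344 [array([ 472.9, -420.2]), array([33.2, 16.8]), np.float64(50.7)] 17.1
rec [521. 469.] 476 [array([ 602.1, -235.7]), array([16.8, 24. ]), np.float64(58.7)] 20.5
to (381.4, -302.3, 25, 154) az 0.0 rows 4 t [ 0.004 -0.038  3.799]
[-0.67  0.33  2.04  0.    0.77 -1.79]
```

>>> step_arm(
  moves=[
    {"tx":0.03,"ty":-0.07,"tz":1,"ax":0,"ay":0,"az":0},
    {"tx":0,"ty":0,"tz":1,"ax":0,"ay":0,"az":0},
    {"tx":0,"ty":0,"tz":1,"ax":0,"ay":0,"az":0},
    {"tx":0,"ty":0,"tz":0.78,"ax":0,"ay":0,"az":0},
    {"tx":0,"ty":0,"tz":0,"ax":0,"ay":0,"az":0},
  ],
)

```text
clock: 41.75
eef_pos: [379.6, -302.3, 24.3]
tcp_rot: [3.141, -0.002, 2.688]
contact_force: [0.6, 0.5, 1.1]
opening: 1.004
grasp_force: 0.0
```

>>> step_arm(
  moves=[
    {"tx":0,"ty":0,"tz":0,"ax":0,"ay":0,"az":0},
    {"tx":0,"ty":0,"tz":0,"ax":0,"ay":0,"az":0},
    {"tx":0,"ty":0,"tz":0,"ax":0,"ay":0,"az":0},
    {"tx":0,"ty":0,"tz":0,"ax":0,"ay":0,"az":0},
  ],
  gripper=0.7,
  newtons=60,
)

```text
clock: 42.25
eef_pos: [380.2, -303.0, 26.7]
tcp_rot: [-3.142, 0.001, 2.688]
contact_force: [-2.1, 3.4, 9.3]
opening: 0.866
grasp_force: 66.6
```

>>> step_arm(
  moves=[
    {"tx":0,"ty":0,"tz":-0.5,"ax":0,"ay":0,"az":0},
    {"tx":0,"ty":0,"tz":-1,"ax":0,"ay":0,"az":0},
    {"tx":0,"ty":0,"tz":-1,"ax":0,"ay":0,"az":0},
    {"tx":0,"ty":0,"tz":-1,"ax":0,"ay":0,"az":0},
    {"tx":0,"ty":0,"tz":0,"ax":0,"ay":0,"az":0},
  ],
)

```text
clock: 42.88
eef_pos: [381.3, -304.2, 115.3]
tcp_rot: [-3.14, 0.005, 2.688]
contact_force: [-0.1, 0.2, -0.7]
opening: 0.864
grasp_force: 70.1
```

>>> step_arm(
  moves=[
    {"tx":-0.88,"ty":0.68,"tz":0,"ax":0,"ay":0,"az":0},
    {"tx":-0.88,"ty":0.68,"tz":0,"ax":0,"ay":0,"az":0},
    {"tx":-0.88,"ty":0.68,"tz":0,"ax":0,"ay":0,"az":0},
    {"tx":-0.88,"ty":0.68,"tz":0,"ax":0,"ay":0,"az":0},
    {"tx":-0.88,"ty":0.68,"tz":0,"ax":0,"ay":0,"az":0},
  ],
)

```text
clock: 43.5
eef_pos: [516.7, -274.6, 112.1]
tcp_rot: [-3.142, -0.001, 2.688]
contact_force: [0.6, -0.7, -1.1]
opening: 0.86
grasp_force: 70.1
```

>>> step_arm(
  moves=[
    {"tx":-0.88,"ty":0.68,"tz":0.3,"ax":0,"ay":0,"az":0},
    {"tx":-0.82,"ty":0.68,"tz":0.6,"ax":0,"ay":0,"az":0},
    {"tx":0,"ty":0,"tz":0.6,"ax":0,"ay":0,"az":0},
    {"tx":0,"ty":0,"tz":0,"ax":0,"ay":0,"az":0},
  ],
)

```text
clock: 44.0
eef_pos: [567.3, -262.4, 73.2]
tcp_rot: [-3.141, -0.004, 2.688]
contact_force: [-0.9, -0.2, -0.7]
opening: 0.862
grasp_force: 70.1
```

```bash
python3 - <<'E'
from h import *
im,d,ci=look('w23'); go((570.8,-263,42.5,154))
E
```

```text
t 44.0 tcp [ 567.3 -262.4   73.2] rot [-3.141 -0.004  2.688] open 0.862 F [-0.9 -0.2 -0.7]
px [316. 330.] n 13141 ctr [ 567.5 -262.4   32.4] ztop 67.2
rec [373.  79.] 2988 [array([ 494.3, -187.3]), array([107.2,  27.1]), np.float64(49.1)] 19.8
rec [316. 231.] 10260 [array([ 547.4, -253.1]), array([94.8, 52.3]), np.float64(63.3)] 21.0
rec [317. 321.] 11377 [array([ 585. , -270.8]), array([70.9, 61.2]), np.float64(62.5)] 20.7
rec [122. 464.] 315 [array([ 622.3, -422. ]), array([11.3, 19.2]), np.float64(28.2)] 15.9
to (570.8, -263, 42.5, 154) az -0.0 rows 2 t [-0.114  0.048  1.265]
```

>>> step_arm(
  moves=[
    {"tx":-0.07,"ty":0.02,"tz":0.6,"ax":0,"ay":0,"az":0},
    {"tx":0,"ty":0,"tz":0.4,"ax":0,"ay":0,"az":0},
    {"tx":0,"ty":0,"tz":0.25,"ax":0,"ay":0,"az":0},
    {"tx":0,"ty":0,"tz":0,"ax":0,"ay":0,"az":0},
  ],
)

```text
clock: 44.55
eef_pos: [570.7, -263.4, 43.3]
tcp_rot: [-3.142, -0.001, 2.688]
contact_force: [0.7, -0.6, -0.9]
opening: 0.86
grasp_force: 70.1
```

>>> step_arm(
  moves=[
    {"tx":0,"ty":0,"tz":0,"ax":0,"ay":0,"az":0},
    {"tx":0,"ty":0,"tz":0,"ax":0,"ay":0,"az":0},
    {"tx":0,"ty":0,"tz":0,"ax":0,"ay":0,"az":0},
  ],
  gripper=1,
)

```text
clock: 44.92
eef_pos: [571.1, -263.4, 43.9]
tcp_rot: [3.142, 0.0, 2.688]
contact_force: [-0.0, 0.9, -0.6]
opening: 0.997
grasp_force: 0.0
```

>>> step_arm(
  moves=[
    {"tx":0,"ty":0,"tz":-0.7,"ax":0,"ay":0,"az":0},
    {"tx":0,"ty":0,"tz":-1,"ax":0,"ay":0,"az":0},
    {"tx":0,"ty":0,"tz":-1,"ax":0,"ay":0,"az":0},
    {"tx":0,"ty":0,"tz":-1,"ax":0,"ay":0,"az":0},
    {"tx":0,"ty":0,"tz":-1,"ax":0,"ay":0,"az":0},
  ],
)

```text
clock: 45.55
eef_pos: [571.2, -263.5, 163.5]
tcp_rot: [3.142, 0.001, 2.688]
contact_force: [-0.1, -0.6, -0.1]
opening: 1.002
grasp_force: 0.0
```

```bash
python3 - <<'E'
from h import *
im,d,ci=look('w24'); lean(cloud(d,ci),np.array([570.5,-263]),154)
E
```

```text
t 45.55 tcp [ 571.2 -263.5  163.5] rot [3.142e+00 1.000e-03 2.688e+00] open 1.002 F [-0.1 -0.6 -0.1]
px [414.  21.] n 3308 ctr [ 450.1 -149.9   36.8] ztop 91.0
px [317. 242.] n 3463 ctr [ 571.3 -263.3   32.6] ztop 36.9
rec [359.  92.] 1209 [array([ 494.6, -186.6]), array([106.9,  26.8]), np.float64(49.8)] 19.8
rec [313. 220.] 7470 [array([ 568.5, -262.5]), array([103.9,  98.1]), np.float64(63.9)] 21.2
rec [ 65. 231.] 1752 [array([ 486.8, -427.6]), array([52.3, 44.6]), np.float64(0.1)] 16.7
rec [316. 241.] 4465 [array([ 573.3, -264.5]), array([57.5, 55.9]), np.float64(37.9)] 20.6
rec [121. 325.] 258 [array([ 569.4, -440.4]), array([13.6, 17. ]), np.float64(17.8)] 15.7
rec [139. 338.] 252 [array([ 586.4, -434.4]), array([13.5, 16.8]), np.float64(18.4)] 15.8
rec [205. 396.] 781 [array([ 659.3, -418.9]), array([26.8, 36.2]), np.float64(20.9)] 14.0
lean theta 1.771 X at z100 -84.6 tcp X -2.6 Y 0.1
```

>>> step_arm(
  moves=[
    {"tx":-0.1,"ty":0,"tz":-1,"ax":0,"ay":0,"az":0},
    {"tx":-1,"ty":0,"tz":0,"ax":0,"ay":0,"az":0},
    {"tx":-1,"ty":0,"tz":0,"ax":0,"ay":0,"az":0},
    {"tx":-1,"ty":0,"tz":0,"ax":0,"ay":0,"az":0},
    {"tx":-1,"ty":0,"tz":0,"ax":0,"ay":0,"az":0},
  ],
  gripper=0,
  newtons=40,
)

```text
clock: 46.22
eef_pos: [663.9, -308.7, 187.3]
tcp_rot: [3.142, 0.001, 2.688]
contact_force: [0.8, -1.1, -0.1]
opening: -0.005
grasp_force: 0.0
```

>>> step_arm(
  moves=[
    {"tx":-0.6,"ty":0,"tz":0,"ax":0,"ay":0,"az":0},
    {"tx":0,"ty":0,"tz":0.9,"ax":0,"ay":0,"az":0},
    {"tx":0,"ty":0,"tz":0.9,"ax":0,"ay":0,"az":0},
    {"tx":0,"ty":0,"tz":0,"ax":0,"ay":0,"az":0},
    {"tx":0,"ty":0,"tz":0,"ax":0,"ay":0,"az":0},
  ],
)

```text
clock: 46.85
eef_pos: [676.2, -314.8, 141.1]
tcp_rot: [-3.142, -0.001, 2.688]
contact_force: [0.7, 0.0, 0.2]
opening: -0.0
grasp_force: 0.0
```

```bash
python3 - <<'E'
from h import *
w=np.radians(154); p=r.sense()['eef_pos']; print(p,(p[:2]-[570.5,-263])@[np.cos(w),np.sin(w)],(p[:2]-[570.5,-263])@[-np.sin(w),np.cos(w)])
E
```

```text
[ 676.23515847 -314.77386468  141.10775407] -117.73029935131898 0.18279864924947017
```

>>> step_arm(
  moves=[
    {"tx":0.69,"ty":0,"tz":-0.05,"ax":0,"ay":0,"az":0},
    {"tx":0.69,"ty":0,"tz":-0.05,"ax":0,"ay":0,"az":0},
    {"tx":0.69,"ty":0,"tz":-0.1,"ax":0,"ay":0,"az":0},
    {"tx":0.59,"ty":0,"tz":0.08,"ax":0,"ay":0,"az":0},
    {"tx":0.59,"ty":0,"tz":0.08,"ax":0,"ay":0,"az":0},
  ],
)

```text
clock: 47.48
eef_pos: [603.3, -279.2, 142.8]
tcp_rot: [3.142, 0.001, 2.688]
contact_force: [1.6, -0.9, 0.3]
opening: -0.0
grasp_force: 0.3
```

>>> step_arm(
  moves=[
    {"tx":0.54,"ty":0,"tz":0.25,"ax":0,"ay":0,"az":0},
    {"tx":0.54,"ty":0,"tz":0.25,"ax":0,"ay":0,"az":0},
    {"tx":0.44,"ty":0,"tz":0.4,"ax":0,"ay":0,"az":0},
    {"tx":0.44,"ty":0,"tz":0.4,"ax":0,"ay":0,"az":0},
    {"tx":0.44,"ty":0,"tz":0.6,"ax":0,"ay":0,"az":0},
  ],
)

```text
clock: 48.1
eef_pos: [549.2, -252.8, 94.1]
tcp_rot: [3.142, 0.001, 2.688]
contact_force: [1.7, -0.3, 0.7]
opening: 0.004
grasp_force: 0.5
```

>>> step_arm(
  moves=[
    {"tx":0.3,"ty":0,"tz":0.7,"ax":0,"ay":0,"az":0},
    {"tx":0.2,"ty":0,"tz":0.2,"ax":0,"ay":0,"az":0},
    {"tx":0,"ty":0,"tz":0.12,"ax":0,"ay":0,"az":0},
    {"tx":0,"ty":0,"tz":0.1,"ax":0,"ay":0,"az":0},
    {"tx":0,"ty":0,"tz":0,"ax":0,"ay":0,"az":0},
  ],
)

```text
clock: 48.72
eef_pos: [538.7, -247.7, 67.6]
tcp_rot: [3.142, 0.001, 2.688]
contact_force: [-2.4, 0.3, 12.8]
opening: 0.002
grasp_force: 6.8
```

>>> step_arm(
  moves=[
    {"tx":0,"ty":0,"tz":0.05,"ax":0,"ay":0,"az":0},
    {"tx":0,"ty":0,"tz":0,"ax":0,"ay":0,"az":0},
  ],
)

```text
clock: 48.98
eef_pos: [538.7, -247.7, 67.3]
tcp_rot: [3.142, 0.001, 2.688]
contact_force: [-5.4, 1.3, 22.2]
opening: -0.001
grasp_force: 11.4
```

>>> step_arm(
  moves=[
    {"tx":0,"ty":0,"tz":-0.8,"ax":0,"ay":0,"az":0},
    {"tx":0,"ty":0,"tz":-1,"ax":0,"ay":0,"az":0},
    {"tx":0,"ty":0,"tz":-1,"ax":0,"ay":0,"az":0},
    {"tx":0,"ty":0,"tz":-1,"ax":0,"ay":0,"az":0},
    {"tx":0,"ty":0,"tz":-1,"ax":0,"ay":0,"az":0},
  ],
)

```text
clock: 49.6
eef_pos: [538.0, -247.3, 186.4]
tcp_rot: [-3.142, -0.001, 2.688]
contact_force: [0.3, 0.3, 0.9]
opening: 0.0
grasp_force: 0.0
```

>>> step_arm(
  moves=[
    {"tx":-0.4,"ty":1,"tz":-0.7,"ax":0,"ay":0,"az":0},
    {"tx":-0.4,"ty":1,"tz":-0.7,"ax":0,"ay":0,"az":0},
    {"tx":-0.4,"ty":1,"tz":-0.7,"ax":0,"ay":0,"az":0},
    {"tx":-0.4,"ty":1,"tz":-0.7,"ax":0,"ay":0,"az":0},
    {"tx":-0.4,"ty":1,"tz":-0.7,"ax":0,"ay":0,"az":0},
  ],
)

```text
clock: 50.22
eef_pos: [638.3, -156.3, 273.7]
tcp_rot: [-3.141, -0.001, 2.688]
contact_force: [-0.5, 0.1, 0.6]
opening: -0.001
grasp_force: 0.0
```

>>> step_arm(
  moves=[
    {"tx":0,"ty":0,"tz":0,"ax":0,"ay":0,"az":0},
    {"tx":0,"ty":0,"tz":0,"ax":0,"ay":0,"az":0},
    {"tx":0,"ty":0,"tz":0,"ax":0,"ay":0,"az":0},
  ],
)

```text
clock: 50.6
eef_pos: [637.0, -157.6, 272.2]
tcp_rot: [-3.141, -0.002, 2.687]
contact_force: [-0.5, -0.7, -0.6]
opening: 0.002
grasp_force: 0.0
```

```bash
python3 - <<'E'
from h import *
im,d,ci=look('w25'); P=cloud(d,ci)
cs=[((570.5,-263),154),((609.8,-86.5),175),((614.9,103.4),184.5),((567,260),197.8)]
for c,y in cs: cover(P,np.array(c),y)
tilt(im,d,ci,70,110)
im,d,ci=grab('side','s25'); P=cloud(d,ci); print('side'); rings(im,d,ci)
for c,y in cs: cover(P,np.array(c),y)
E
```

```text
t 50.6 tcp [ 637.  -157.6  272.2] rot [-3.141e+00 -2.000e-03  2.687e+00] open 0.002 F [-0.5 -0.7 -0.6]
px [218.  32.] n 2224 ctr [ 455.2 -150.7   32.1] ztop 91.3
rec [274.  73.] 924 [array([ 498.7, -140.8]), array([ 43.2, 126.9]), np.float64(12.1)] 19.5
rec [469. 149.] 510 [array([650. ,   5.1]), array([24.5, 24.6]), np.float64(7.3)] 14.6
rec [ 19. 196.] 630 [array([ 491.4, -425.1]), array([35.7, 52. ]), np.float64(57.0)] 16.9
rec [116. 325.] 1065 [array([ 659.2, -427.7]), array([32.2, 53.1]), np.float64(19.3)] 13.9
case [ 570.5 -263. ] n 11990 z pct [42.6 44.2 45.3 46.2]
  X -50 43.9
  X -25 43.9
  X 0 44.2
  X 25 44.6
case [609.8 -86.5] n 12940 z pct [42.8 44.2 45.3 46.2]
  X -50 43.9
  X -25 44.0
  X 0 44.2
  X 25 44.6
case [614.9 103.4] n 15459 z pct [39.2 43.7 44.8 45.7]
  X -50 43.9
  X -25 43.7
  X 0 43.7
  X 25 43.8
case [567 260] n 0 z pct 
tilt [-2.39000e-02 -2.90000e-03  8.96792e+01]
side
px [337. 204.] n 427 ctr [ 454.2 -147.3   32.9] ztop 92.9
case [ 570.5 -263. ] n 1031 z pct [32.9 44.2 48.1 51.1]
  X -50 44.5
  X -25 44.4
  X 0 44.8
  X 25 44.7
case [609.8 -86.5] n 1222 z pct [34.8 44.3 47.8 50.3]
  X -50 44.7
  X -25 44.4
  X 0 44.6
  X 25 44.7
case [614.9 103.4] n 1476 z pct [37.8 43.6 46.9 49.9]
  X -50 43.6
  X -25 43.3
  X 0 43.9
  X 25 43.9
case [567 260] n 1827 z pct [38.7 43.2 46.3 49. ]
  X -50 43.5
  X -25 43.1
  X 0 43.4
  X 25 43.6
```

View pics/w25.png

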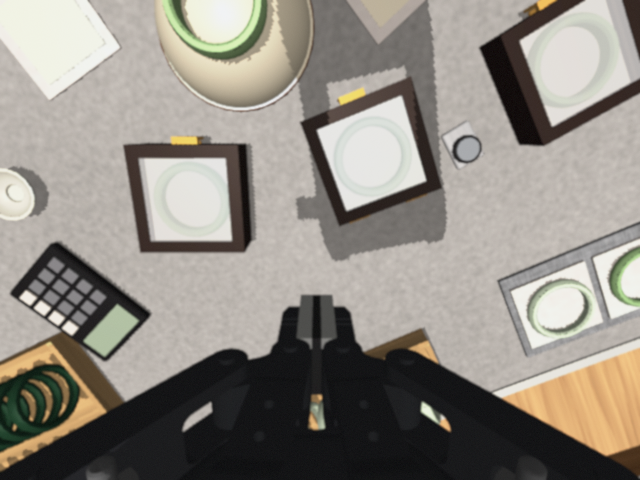

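View pics/s25.png

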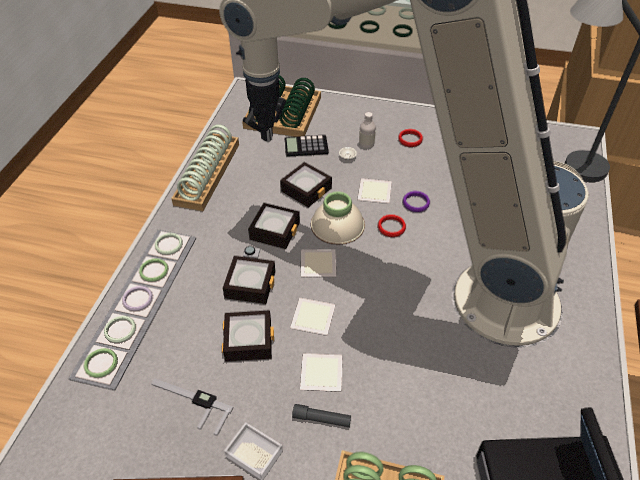

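All four covers are shut with a ring visible under each (wrist view: rings near (192,200), (372,157), (570,62)). In the side view the pads are empty and the broad bangle sits level on the dome at (337,204). The bystanders are where they were, and the arm is clear.

```bash
python3 -c "
from h import *
print(workorder.sign_off())"
```

```text
the job is handed in; nothing more can be done
None
```

I handed the job in at about 51 s: all four slim bangles lie in their own cases with the covers shut, the broad bangle sits level on top of the dome, and nothing else on the counter was disturbed; the judge's verdict was not shown.

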